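# Bring the trolley wheel's valve to the top

### The job

The orange trolley wheel on the repair stand has to be pumped up: turn it clockwise, as seen from the robot, by pushing on its spokes with the fingertips, spoke after spoke as needed, until the valve (blue cap, yellow stripe on the tyre beside it) is at the very top, straight above the axle, then leave the wheel at rest there and take the hand away. The axle nuts would loosen the other way, so going back is for small corrections only. Do not press on the tyre or on the valve itself, turn the wheel steadily rather than flicking it into a spin, and do not lift or shove the stand or anything else on the bench.

Things in the scene. Friction and masses are not known exactly. Their poses are not given: they have to be found in the camera images.
- stand: Heavy loose stand, 6 kg: dark base plate 200 x 300 x 12 mm with grey inverted-V legs (14 mm bar) before and behind the wheel, in planes x = -52 and +52 mm, from the axle down to y = +-125 mm. Origin: centre of the plate's underside. x: level, along the axle, away from the robot's side (yaw within 20 degrees); y: left seen from there; z up. Nothing of it rises above the axle's nuts.
- axle (a point): Centre of the wheel, on the stand's axle, 170 mm above the bench and straight above the stand's origin; axes as the stand's. The steel axle (12 mm thick) reaches 65 mm to either side along x, with nuts 26 mm in diameter at 44 to 60 mm. The black hub has a radius of 24 mm and reaches 36 mm to either side.
- wheel (a joint): Turn of the upright wheel on its axle, rad: 0 (or any whole turn) when the valve is at the very top; grows clockwise as seen from the robot (valve from the top towards the stand's -y). Starts at 1.0 to 2.6, so it has to grow to about 6.28. Turns both ways without stops; the bearing drags (0.14 N m, 2 N at mid-spoke, more when fast), so the wheel stays where it is left.
- spokes: Orange rim and five straight spokes of the wheel. Origin: wheel centre; z from the axle to the valve, x along the axle. Spokes 14 mm wide, 28 mm deep (14 mm to either side of the wheel's middle plane), from the hub (radius 24) to the rim's inner face (radius 100 mm), at 36, 108, 180, 252, 324 degrees from the valve; open gaps between. Rim 30 mm wide, 16 mm thick.
- tyre: Black tyre, turning with the wheel: 300 mm outer diameter, 40 mm wide and thick (radius 110 to 150 mm). A yellow stripe, some 45 mm long with rounded ends, painted right over the tyre marks where the valve is. Tyre top 320 mm above the bench. Same origin and axes as spokes. Not to be pressed.
- valve_cap (a point): Middle of the valve's blue cap (13 mm thick, 14 mm long), 80 mm from the axle, midway between two spokes, in the wheel's middle plane. The brass stem points inwards from the rim's inner face; the cap ends 74 mm from the axle. The point's z axis points from the axle outwards through the valve: straight up when the valve is at the top.
- tyre_lever: Yellow plastic tyre lever, 18 x 115 x 14 mm, lying in front of the stand. Origin: centre of its underside. To be left alone.
- wrench: Steel wrench, 170 mm long, lying to the right front of the stand. Origin: under its middle. To be left alone.
- sealant: White bottle with green cap, 54 mm in diameter, 135 mm tall, standing beside the stand. Origin: centre of its underside. To be left alone.
- flake_jar: Magenta jar of plastic flakes with black lid, 72 mm in diameter, 110 mm tall, standing beside the stand. Origin: centre of its underside. To be left alone.
- tape_roll: Grey roll of tape, 90 mm in diameter, 25 mm tall, lying flat to the left front of the stand. Origin: centre of its underside. To be left alone.
- nut_tray: Green open tray, 70 x 100 x 25 mm, behind the stand. Origin: centre of its underside. To be left alone.
- tyre_pump: Small hand pump, aluminium with black ends, 170 mm long along its y, 36 mm tall, lying behind the stand. Origin: under its middle. To be left alone.
- valve: The valve as a solid: brass stem and blue cap, turning with the wheel. Same origin and axes as spokes. Not to be pressed.

How it is judged:
By the outcome, as a careful person would: the job done as asked, in the order asked, and still so for the second after the job is handed in, with the robot touching nothing.
It also fails if it takes over 61 s, if anything falls off the work surface, if the arm or the gripper's body presses on something with over 40 N, if the wrist force passes 120 N, or if a joint passes its speed limit or range.

### The arm

A 6-joint arm with a two-finger parallel gripper is mounted at the origin on the work surface. World frame = base frame: x ahead of the robot, y to its left, z up, the work surface at z = 0. Lengths are in m, angles in rad, forces in N, time in s.
With the tool pointing down it reaches from about 0.375 to 0.975 m from the base axis. Payload 3.8 kg.
Tool frame: the origin (TCP) lies midway between the tips of the shut fingers; the grasp point (between the pads) lies 19 mm behind it; x points along the fingers, y is the direction in which the jaws open and shut, and the axes are right-handed (so a half turn about x gives the same grasp; the last joint's range is limited). The gripper opens to 85 mm and grips with 20 to 120 N. Pads are 22 mm wide; open, the fingers measure 114 mm over their backs; the gripper's body (76 mm by 85 mm) begins 54 mm behind the grasp point. The pads swing forward as they close: fully open they stand 13 mm farther back than shut.
Start: joints at [-1.286, 0.264, 1.604, -0, 1.274, -0.037], TCP at [0.213, -0.64, 0.231] pointing down, gripper open.
Joint ranges: [-2.63, 2.63], [-0.94, 2.18], [0.31, 2.57], [-1.31, 4.45], [0, 2.66], [-2.55, 2.55]. Speed limits (rad/s): [2.57, 2.57, 3.14, 3.14, 3.14, 3.14].

### API

Orientations are given as a rotation vector (axis times angle).
In Python, from workcell import read_state, read_camera, get_calibration, finish_job gives the robot as it stands. The module is installed in compiled form; this text tells all that it offers.
- The arm moves only by the shell command python3 -m creep 'ROWS' [FORCE]. ROWS is JSON, a list of rows, each a list of 3 entries, a list of its own where there are three numbers: the closure in counts, from 0 (fully open) to 255 (shut), then the shift along the world's x, y, z in mm, then the turn about the world's z in rad. In form: [[hand, [tx, ty, tz], spin], ...]. A call has exactly 8 rows; each row shifts and turns the commanded pose from where the row before left it; what a row does not reach is not made up. A row lasts 1/12 s, in which the tool goes at most 41.7 mm and 7.16 degrees, less where a joint would pass 70% of its speed; a pose out of reach is approached as far as the arm can. A call is refused whole if a number of a shift passes 41.7 or a number of a turn 0.125, either way. A call with a gripper value outside its range is refused whole. The fingers move at their own pace and stop on an object; FORCE is the grip in N (left out, the last holds). Time passes only in rows, so rows that do not move let the fingers close, or fill a call up. It gives the time, the measured TCP pose, the force and the opening at its end, in the units of the state.
- read_state(): the state, without advancing time (a new reading comes with each control period).
- read_camera(name): name is "side" or "top" or "wrist"; returns (picture, depth): 400x640x3 uint8, blue, green, red; 400x640 float32, m along the optical axis (not along the pixel's ray), 0 where there is no reading.
- get_calibration(name): a dict with "K" (3x3 intrinsics, pixels), "k1" (the pictures are not rectified: a ray, as slopes to the right and down, at radius r is drawn at 1 + k1 r^2 times it, then the intrinsics apply), "eye" and "orientation" of the camera in the world. Camera axes: x right, y down, z forward; pixel columns grow to the right and rows downward; lengths in m; the calibration is good to about 2 mm. A picture is of the moment at which its call begins: read the wrist's pose just before it. get_calibration takes no time and is no camera call; for the wrist camera it gives the pose at the moment of the call.
- finish_job(): hands the job in, once; it reports no verdict.
The state is a dict: "time": time; "q": joint angles; "joint_vel": joint speeds; "joint_torque": joint torques, N m; "tool_pos": TCP position; "tcp_rot": TCP orientation; "wrist_force": force on the tool from outside, world axes, zero at the start; "torque": the same for the moment, N m; "width": opening from 0.0 (shut) to 1.0 (fully open).
Only numpy, scipy, OpenCV 4.12 (cv2) and the standard library are available. Lean on these libraries where they do the work, as an engineer would, in place of code of your own. Each camera call takes 0.05 s, during which the arm holds its last target.

## Working session

There is one attempt and no reset: what is moved stays moved. The work goes in short steps, Python scripts to look and compute and a shell command to move; the robot and the scene stay as the last step left them, time stands still between calls to the robot, and variables do not carry over. Pictures are saved under pics/ and viewed, and the job is handed in when it is done.

```bash
mkdir -p pics
cat > h.py <<'E'
import numpy as np,cv2
from workcell import *
from scipy.spatial.transform import Rotation as R
def cal(n):
    c=get_calibration(n); o=np.array(c["orientation"],float)
    Rm=o if o.shape==(3,3) else R.from_rotvec(o).as_matrix()
    return np.array(c["K"]),float(c["k1"]),np.array(c["eye"]),Rm
def ray(c,u,v):
    K,k1,e,Rm=c
    d=np.array([(u-K[0,2])/K[0,0],(v-K[1,2])/K[1,1]]);s=d.copy()
    for _ in range(30): s=d/(1+k1*(s@s))
    return s
def pt(c,u,v,z):
    s=ray(c,u,v); return c[2]+c[3]@(np.array([s[0],s[1],1])*z)
def proj(c,p):
    K,k1,e,Rm=c
    q=Rm.T@(np.array(p)-e); s=q[:2]/q[2]; s=s*(1+k1*(s@s))
    return K[0,0]*s[0]+K[0,2],K[1,1]*s[1]+K[1,2]
E
python3 - <<'E'
from h import *
s=read_state();print(s)
for n in ["side","top","wrist"]:
    print(n,get_calibration(n))
    p,d=read_camera(n);cv2.imwrite(f"pics/{n}0.png",p);np.save(f"pics/{n}0.npy",d)
E
```

```text
{'time': 0.0, 'q': array([-1.28588413e+00,  2.64758565e-01,  1.60540405e+00,  1.40603619e-05,
        1.27369537e+00, -3.69437807e-02]), 'joint_vel': array([ 0.00030579, -0.00015314, -0.00182814, -0.00152063,  0.00020422,
        0.00108687]), 'joint_torque': array([-9.63925195e-04, -5.15116310e+01, -3.67314005e+01, -1.70903159e-04,
        1.27776770e-02,  1.69697199e-05]), 'tool_pos': array([ 0.21328643, -0.63963196,  0.22994215]), 'tcp_rot': array([ 2.04808097,  0.33484336, -2.04863465]), 'wrist_force': array([-0.84732843,  0.32971471, -0.34831799]), 'torque': array([0.0515988 , 0.00036768, 0.00504771]), 'width': 0.9976311580636925}
side {'K': array([[370.55395104,   0.        , 323.98831562],
       [  0.        , 370.55395104, 200.58335514],
       [  0.        ,   0.        ,   1.        ]]), 'k1': -0.029947272913819732, 'eye': array([ 0.42208614, -0.62493466,  0.53567557]), 'orientation': array([-2.06955642,  0.28805363, -0.15264492])}
top {'K': array([[414.37010982,   0.        , 322.33089995],
       [  0.        , 414.37010982, 202.02436738],
       [  0.        ,   0.        ,   1.        ]]), 'k1': -0.0315306889416124, 'eye': array([0.49535598, 0.02142767, 1.04362286]), 'orientation': array([-2.12337343,  2.17381728, -0.09112837])}
wrist {'K': array([[328.34948881,   0.        , 316.64487314],
       [  0.        , 328.34948881, 200.75085921],
       [  0.        ,   0.        ,   1.        ]]), 'k1': -0.06030232752045861, 'eye': array([ 0.27850947, -0.61849788,  0.37280311]), 'orientation': array([ 2.36305447, -1.70434238, -0.23475206])}
```

View pics/side0.png

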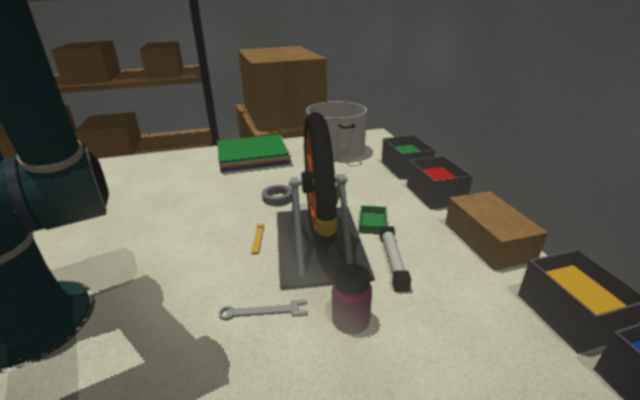

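View pics/top0.png

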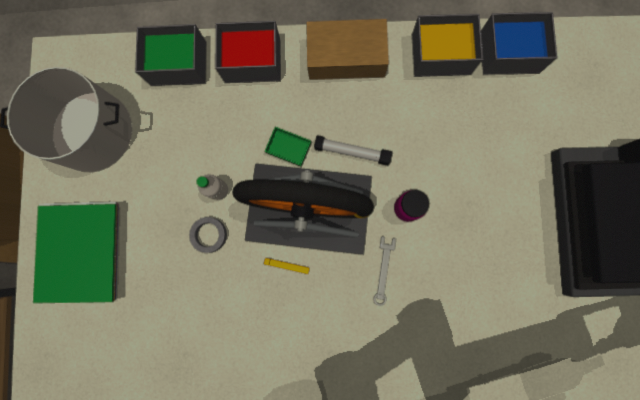

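View pics/wrist0.png

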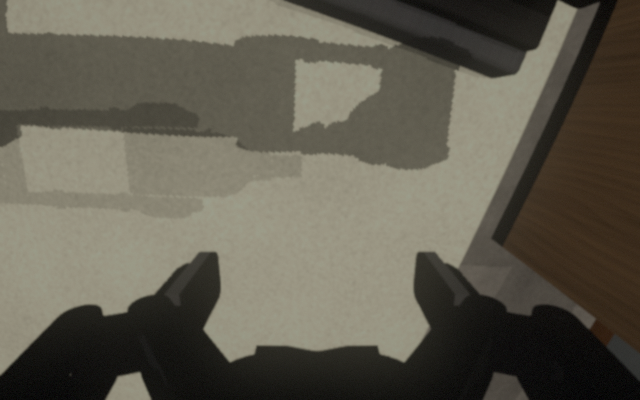

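Run:
```python
from h import *
s=read_state();Rm=R.from_rotvec(s['tcp_rot']).as_matrix();print(Rm.round(3))
c=cal("wrist");print("cam in tool",Rm.T@(c[2]-s['tool_pos']), (Rm.T@c[3]).round(2))
d=np.load("pics/wrist0.npy")
# gripper pts in tool frame
rows=[]
for v in range(240,400,2):
  for u in range(0,640,2):
    if 0<d[v,u]<0.2: rows.append(np.r_[u,v,Rm.T@(pt(c,u,v,d[v,u])-s['tool_pos'])])
rows=np.array(rows);print(len(rows))
for a in np.arange(-.14,.02,.008):
    m=rows[(rows[:,2]>=a)&(rows[:,2]<a+.008)]
    if len(m): print(round(a,3),len(m),'y',m[:,3].min().round(3),m[:,3].max().round(3),'|y|min',abs(m[:,3]).min().round(3),'z',m[:,4].min().round(3),m[:,4].max().round(3))
p=cv2.imread("pics/side0.png");cv2.imwrite("pics/side0c.png",cv2.resize(p[90:340,210:430],None,fx=2.4,fy=2.4,interpolation=cv2.INTER_CUBIC))
p=cv2.imread("pics/top0.png");cv2.imwrite("pics/top0c.png",cv2.resize(p[120:310,180:440],None,fx=3,fy=3,interpolation=cv2.INTER_CUBIC))
```

```text
[[-0.001  0.316 -0.949]
 [ 0.002 -0.949 -0.316]
 [-1.    -0.002 -0.   ]]
cam in tool [-0.14273044  0.00021659 -0.06858443] [[-0.   -0.27  0.96]
 [ 1.   -0.   -0.  ]
 [ 0.    0.96  0.27]]
12185
-0.1 1142 y -0.067 0.069 |y|min 0.009 z -0.022 -0.011
-0.092 2738 y -0.072 0.073 |y|min 0.0 z -0.02 -0.003
-0.084 2606 y -0.072 0.073 |y|min 0.0 z -0.019 0.005
-0.076 2010 y -0.074 0.074 |y|min 0.0 z -0.019 0.013
-0.068 1911 y -0.074 0.075 |y|min 0.037 z -0.016 0.012
-0.06 337 y -0.072 0.071 |y|min 0.041 z -0.015 -0.007
-0.052 334 y -0.049 0.049 |y|min 0.042 z -0.013 0.002
-0.044 376 y -0.056 0.057 |y|min 0.042 z -0.013 0.01
-0.036 318 y -0.056 0.057 |y|min 0.042 z -0.012 0.01
-0.028 278 y -0.056 0.056 |y|min 0.042 z -0.012 0.011
-0.02 135 y -0.049 0.049 |y|min 0.042 z -0.012 0.01
```

View pics/side0c.png

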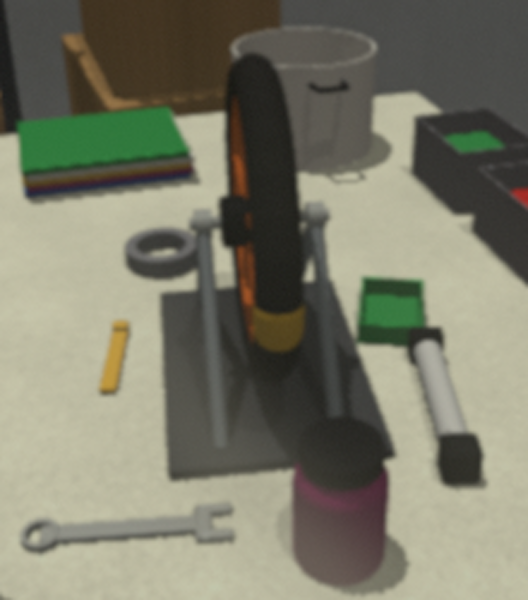

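View pics/top0c.png

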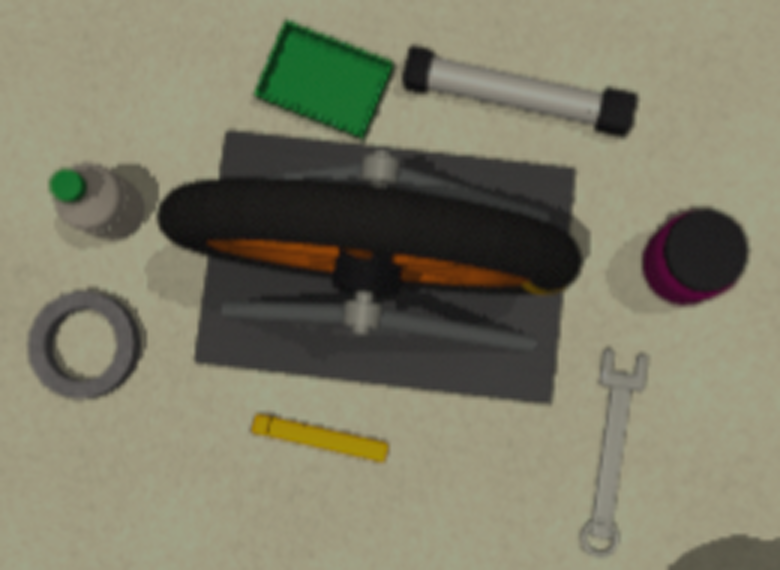

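Run:
```python
from h import *
c=cal("top");cs=cal("side")
def onz(c,u,v,z):
    s=ray(c,u,v);r=c[3]@np.array([s[0],s[1],1]);t=(z-c[2][2])/r[2];return c[2]+r*t
P=[onz(c,u,v,.012) for u,v in [(256,163.3),(371.7,176.7),(363.7,254.3),(245,241)]]
for p in P: print(p.round(4))
print("ctr",np.mean(P,0).round(4))
e=[(P[0]-P[1]),(P[3]-P[2])]
print([np.degrees(np.arctan2(-x[0],x[1])).round(2) for x in e],[np.linalg.norm(x).round(3) for x in e])
n=[onz(c,300.7,224,.176),onz(c,306.7,176,.176)];print(n)
d=n[1]-n[0];print("axle yaw",np.degrees(np.arctan2(d[1],d[0])),np.linalg.norm(d),(n[0]+n[1])/2)
# side depth of stripe center
D=np.load("pics/side0.npy")
for u,v in [(325,228),(326,222),(322,235)]: print(pt(cs,u,v,D[v,u]).round(4),D[v,u])
# objects: flake jar etc. from top
for n,u,v,z in [("jar",412,204,.11),("sealant",202.5,182,.135),("tape",207,234,.025),("lever",286,266,.014),("wrench",384,270,.008)]: print(n,onz(c,u,v,z).round(3))
```

```text
[0.7176 0.2175 0.012 ]
[ 0.675  -0.0752  0.012 ]
[ 0.4817 -0.0487  0.012 ]
[0.5209 0.2458 0.012 ]
ctr [0.5988 0.0849 0.012 ]
[np.float64(-8.29), np.float64(-7.58)] [np.float64(0.296), np.float64(0.297)]
[array([0.54982917, 0.09229926, 0.176     ]), array([0.65163786, 0.07790427, 0.176     ])]
axle yaw -8.047847981581011 0.10282132440865219 [0.60073352 0.08510176 0.176     ]
[ 0.5768 -0.0574  0.1427] 0.70547426
[ 0.5779 -0.0609  0.1582] 0.6951576
[ 0.5726 -0.0499  0.1223] 0.7209048
jar [ 0.593 -0.154  0.11 ]
sealant [0.652 0.315 0.135]
tape [0.54  0.338 0.025]
lever [0.457 0.144 0.014]
wrench [ 0.442 -0.098  0.008]
```

```bash
python3 -m creep '[[0,[5,5,40],0.12],[0,[5,5,40],0.12],[0,[10,20,34],0.12],[0,[14,30,20],0.12],[0,[16,36,8],0.12],[0,[16,37,0],0.12],[0,[16,37,0],0.12],[0,[16,37,0],0.12]]'; python3 -m creep '[[0,[16,37,0],0.12],[0,[16,37,0],0.03],[0,[16,37,0],0],[0,[16,37,0],0],[0,[16,37,0],0],[0,[16,37,0],0],[0,[16,37,0],0],[0,[16,37,0],0]]'
```

```text
time: 0.82
tool_pos: [0.3118, -0.4316, 0.3733]
tcp_rot: [1.415, 1.061, -1.415]
wrist_force: [1.2, -0.4, -0.5]
width: 1.001
time: 1.48
tool_pos: [0.4396, -0.1354, 0.3732]
tcp_rot: [1.311, 1.14, -1.311]
wrist_force: [-0.3, -0.7, 0.4]
width: 1.004
```

Run:
```python
from h import *
s=read_state();Rm=R.from_rotvec(s['tcp_rot']).as_matrix();print(s['tool_pos'],Rm.round(3),s['q'].round(2))
p,d=read_camera("side");cv2.imwrite("pics/side1.png",p);np.save("pics/side1.npy",d)
cv2.imwrite("pics/side1c.png",cv2.resize(p[0:400,150:550],None,fx=1.5,fy=1.5,interpolation=cv2.INTER_CUBIC))
c=cal("side");print(proj(c,s['tool_pos']))
rows=[]
for v in range(400):
  for u in range(640):
    if 0<d[v,u]<0.62:
      q=Rm.T@(pt(c,u,v,d[v,u])-s['tool_pos'])
      if abs(q[1])<.12 and abs(q[2])<.12: rows.append(np.r_[u,v,q])
rows=np.array(rows)
for a in np.arange(-.25,.02,.008):
    m=rows[(rows[:,2]>=a)&(rows[:,2]<a+.008)]
    if len(m): print(round(a,3),len(m),'y',m[:,3].min().round(3),m[:,3].max().round(3),'z',m[:,4].min().round(3),m[:,4].max().round(3))
```

```text
[ 0.43955911 -0.13538985  0.37321046] [[ 0.     0.99  -0.139]
 [-0.    -0.139 -0.99 ]
 [-1.     0.     0.   ]] [-0.35 -0.21  1.83 -0.    1.52 -0.21]
(np.float64(240.39300664232965), np.float64(131.73344755297623))
-0.162 263 y -0.036 0.037 z 0.002 0.039
-0.154 558 y -0.036 0.037 z -0.001 0.039
-0.146 529 y -0.036 0.037 z 0.003 0.04
-0.138 516 y -0.036 0.037 z 0.002 0.039
-0.13 399 y -0.036 0.038 z 0.001 0.039
-0.122 626 y -0.067 0.068 z -0.011 0.014
-0.114 872 y -0.069 0.068 z -0.004 0.021
-0.106 785 y -0.069 0.07 z -0.003 0.021
-0.098 614 y -0.071 0.071 z -0.009 0.021
-0.09 595 y -0.071 0.072 z -0.018 0.019
-0.082 631 y -0.073 0.073 z -0.018 0.019
-0.074 405 y -0.073 0.074 z -0.01 0.018
-0.066 377 y -0.074 0.074 z -0.009 0.015
-0.058 182 y -0.066 0.067 z -0.01 0.015
-0.05 152 y -0.056 0.057 z -0.01 0.012
-0.042 154 y -0.057 0.057 z -0.009 0.013
-0.034 149 y -0.056 0.056 z -0.01 0.013
-0.026 128 y -0.056 0.056 z -0.011 0.012
-0.018 36 y -0.049 0.05 z -0.012 0.012
```

View pics/side1c.png

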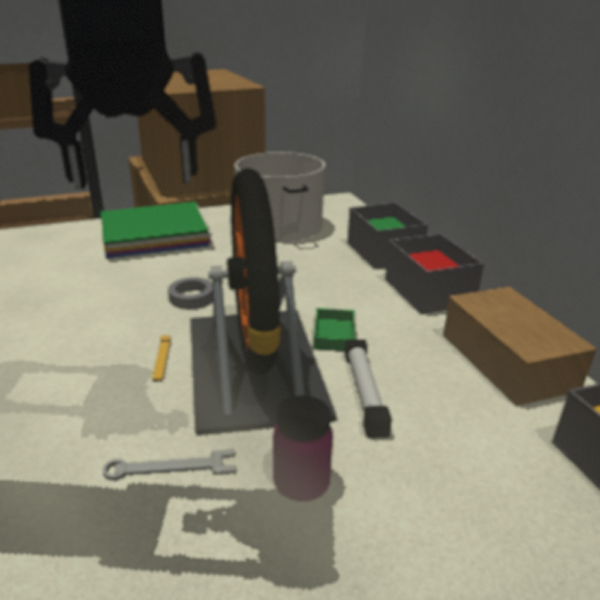

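Run:
```python
from h import *
s=read_state();Rm=R.from_rotvec(s['tcp_rot']).as_matrix()
c=cal("side");d=np.load("pics/side1.npy")
rows=[]
for v in range(400):
  for u in range(640):
    if 0<d[v,u]<0.62:
      q=Rm.T@(pt(c,u,v,d[v,u])-s['tool_pos'])
      if abs(q[1])<.12 and abs(q[2])<.12: rows.append(q)
rows=np.array(rows)
R0=R.from_rotvec([ 2.04808097,  0.33484336, -2.04863465]).as_matrix();t0=np.array([ 0.21328643, -0.63963196,  0.22994215])
K=cal("wrist");c0=(K[0],K[1],np.array([ 0.27850947, -0.61849788,  0.37280311]),R.from_rotvec([ 2.36305447, -1.70434238, -0.23475206]).as_matrix())
d=np.load("pics/wrist0.npy");r2=[]
for v in range(200,400):
  for u in range(640):
    if 0<d[v,u]<0.2: r2.append(R0.T@(pt(c0,u,v,d[v,u])-t0))
r2=np.array(r2)
for a in np.arange(-.13,-.01,.006):
    o=[round(a,3)]
    for r in (rows,r2):
        m=r[(r[:,0]>=a)&(r[:,0]<a+.006)&(abs(r[:,1])>.04)]
        for lo,hi in((.04,.058),(.058,.066),(.066,.08)):
            k=m[(abs(m[:,1])>=lo)&(abs(m[:,1])<hi)]
            o.append((len(k),k[:,2].min().round(3),k[:,2].max().round(3)) if len(k) else None)
    print(*o)
```

```text
-0.13 None None None None None None
-0.124 None (2, np.float64(0.017), np.float64(0.018)) None None None None
-0.118 (114, np.float64(-0.001), np.float64(0.019)) (100, np.float64(-0.005), np.float64(0.022)) (14, np.float64(0.01), np.float64(0.019)) None None None
-0.112 (160, np.float64(0.008), np.float64(0.02)) (74, np.float64(0.016), np.float64(0.022)) (25, np.float64(0.015), np.float64(0.02)) None None None
-0.106 (118, np.float64(0.003), np.float64(0.02)) (79, np.float64(0.011), np.float64(0.021)) (37, np.float64(0.016), np.float64(0.02)) None None None
-0.1 (54, np.float64(0.005), np.float64(0.02)) (75, np.float64(0.01), np.float64(0.021)) (38, np.float64(0.015), np.float64(0.021)) (5, np.float64(-0.014), np.float64(-0.013)) (165, np.float64(-0.014), np.float64(-0.012)) (15, np.float64(-0.013), np.float64(-0.012))
-0.094 (1, np.float64(0.019), np.float64(0.019)) (83, np.float64(-0.003), np.float64(0.021)) (43, np.float64(0.015), np.float64(0.02)) (64, np.float64(-0.014), np.float64(-0.008)) (1815, np.float64(-0.015), np.float64(-0.007)) (610, np.float64(-0.015), np.float64(-0.01
[... 1867 characters left out ...]
 None None
-0.04 (116, np.float64(-0.003), np.float64(0.02)) (1, np.float64(0.013), np.float64(0.013)) None (1066, np.float64(-0.013), np.float64(0.011)) None None
-0.034 (108, np.float64(-0.003), np.float64(0.02)) (1, np.float64(0.013), np.float64(0.013)) None (964, np.float64(-0.013), np.float64(0.011)) None None
-0.028 (110, np.float64(-0.004), np.float64(0.019)) (1, np.float64(0.013), np.float64(0.013)) None (844, np.float64(-0.013), np.float64(0.011)) None None
-0.022 (69, np.float64(-0.005), np.float64(0.02)) None None (626, np.float64(-0.012), np.float64(0.01)) None None
-0.016 (17, np.float64(-0.002), np.float64(0.018)) None None (142, np.float64(-0.011), np.float64(0.008)) None None
```

The picture shows the open hand in profile at about (125,120). Its knuckles stick out further than its finger backs, so a vertical hand can barely get past the tyre. I'll check what the arm does at the edge of its reach, in free space away from the wheel.

```bash
python3 -m creep '[[0,[37,-15,0],0],[0,[37,-15,0],0],[0,[37,-15,0],0],[0,[37,-15,0],0],[0,[37,-15,0],0],[0,[37,-15,0],0],[0,[37,-15,0],0],[0,[37,-15,0],0]]'; python3 -m creep '[[0,[37,-15,0],0],[0,[37,-15,0],0],[0,[37,-15,0],0],[0,[37,-15,0],0],[0,[37,-15,0],0],[0,[37,-15,0],0],[0,[37,-15,0],0],[0,[37,-15,0],0]]'; python3 -c "
from h import *
s=read_state();print(R.from_rotvec(s['tcp_rot']).as_matrix().round(3),s['q'].round(3))"
```

```text
time: 2.2
tool_pos: [0.7368, -0.2583, 0.3724]
tcp_rot: [1.311, 1.141, -1.311]
wrist_force: [0.6, 0.4, 0.0]
width: 0.998
time: 2.87
tool_pos: [0.9426, -0.3453, 0.3272]
tcp_rot: [1.328, 1.072, -1.266]
wrist_force: [-1.1, -0.2, 0.3]
width: 1.007
[[ 0.07   0.988 -0.139]
 [-0.025 -0.138 -0.99 ]
 [-0.997  0.073  0.015]] [-0.377  0.997  0.313  0.002  1.756 -0.237]
```

The tool tilts forward at the edge, so I'll push further and see whether the tilt builds up and stays.

```bash
python3 -m creep '[[0,[37,-15,10],0],[0,[37,-15,10],0],[0,[37,-15,10],0],[0,[37,-15,10],0],[0,[37,-15,10],0],[0,[37,-15,10],0],[0,[37,-15,10],0],[0,[37,-15,10],0]]'; python3 -c "
from h import *
s=read_state();print(R.from_rotvec(s['tcp_rot']).as_matrix().round(3),s['q'].round(3))"
python3 -m creep '[[0,[-37,15,0],0],[0,[-37,15,0],0],[0,[-37,15,0],0],[0,[-37,15,0],0],[0,[0,0,0],0],[0,[0,0,0],0],[0,[0,0,0],0],[0,[0,0,0],0]]'; python3 -c "
from h import *
s=read_state();print(R.from_rotvec(s['tcp_rot']).as_matrix().round(3),s['q'].round(3))"
```

```text
time: 3.53
tool_pos: [1.0238, -0.3854, 0.316]
tcp_rot: [1.369, 0.86, -1.124]
wrist_force: [0.5, -1.0, -0.0]
width: 0.997
[[ 0.283  0.948 -0.148]
 [-0.105 -0.123 -0.987]
 [-0.953  0.295  0.065]] [-0.386  1.025  0.312  0.009  1.498 -0.246]
time: 4.2
tool_pos: [0.9021, -0.3357, 0.3214]
tcp_rot: [1.369, 0.856, -1.121]
wrist_force: [-0.2, -0.2, 0.1]
width: 0.999
[[ 0.287  0.946 -0.148]
 [-0.106 -0.123 -0.987]
 [-0.952  0.299  0.065]] [-0.386  0.602  1.004  0.01   1.225 -0.248]
```

The tilt stays at 18° after coming back inside the reach. I'll use this to bring the fingers towards horizontal.

```bash
for i in 1; do python3 -m creep '[[0,[38,-15,0],0],[0,[38,-15,0],0],[0,[38,-15,0],0],[0,[38,-15,20],0],[0,[38,-15,20],0],[0,[38,-15,20],0],[0,[38,-15,20],0],[0,[38,-15,20],0]]';done; python3 -m creep '[[0,[30,-10,38],0],[0,[30,-10,38],0],[0,[30,-10,38],0],[0,[30,-10,38],0],[0,[30,-10,38],0],[0,[30,-10,38],0],[0,[30,-10,38],0],[0,[30,-10,38],0]]'; python3 -c "
from h import *
s=read_state();print(R.from_rotvec(s['tcp_rot']).as_matrix().round(3),s['q'].round(3))"
```

```text
time: 4.87
tool_pos: [1.0559, -0.3985, 0.3514]
tcp_rot: [1.385, 0.742, -1.043]
wrist_force: [-0.2, -0.5, -0.0]
width: 1.0
time: 5.53
tool_pos: [1.0643, -0.3932, 0.511]
tcp_rot: [1.401, 0.544, -0.902]
wrist_force: [-0.8, 0.3, -0.7]
width: 0.999
[[ 0.574  0.799 -0.181]
 [-0.213 -0.067 -0.975]
 [-0.791  0.598  0.132]] [-0.38   0.881  0.311  0.015  1.291 -0.24 ]
```

```bash
python3 -m creep '[[0,[30,-10,38],0],[0,[30,-10,38],0],[0,[30,-10,38],0],[0,[30,-10,38],0],[0,[30,-10,38],0],[0,[30,-10,38],0],[0,[30,-10,38],0],[0,[30,-10,38],0]]'; python3 -m creep '[[0,[38,-15,20],0],[0,[38,-15,20],0],[0,[38,-15,20],0],[0,[38,-15,20],0],[0,[38,-15,20],0],[0,[38,-15,20],0],[0,[38,-15,20],0],[0,[38,-15,20],0]]'; python3 -c "
from h import *
s=read_state();print(R.from_rotvec(s['tcp_rot']).as_matrix().round(3),s['q'].round(3))"
```

```text
time: 6.2
tool_pos: [1.075, -0.3909, 0.6352]
tcp_rot: [1.406, 0.351, -0.76]
wrist_force: [0.0, 1.1, -0.1]
width: 1.001
time: 6.87
tool_pos: [1.1462, -0.4248, 0.6417]
tcp_rot: [1.398, 0.161, -0.616]
wrist_force: [0.6, 0.3, -0.7]
width: 0.999
[[ 0.834  0.493 -0.247]
 [-0.308  0.046 -0.95 ]
 [-0.457  0.869  0.19 ]] [-0.382  0.865  0.311  0.033  0.87  -0.25 ]
```

```bash
python3 -m creep '[[0,[38,-15,10],0],[0,[38,-15,10],0],[0,[38,-15,10],0],[0,[38,-15,10],0],[0,[38,-15,10],0],[0,[38,-15,10],0],[255,[-34,23,-2],0.1],[255,[-34,23,-2],0.11]]' 40; python3 -c "
from h import *
s=read_state();print(R.from_rotvec(s['tcp_rot']).as_matrix().round(3),s['q'].round(3))"
python3 -m creep '[[255,[-34,23,-4],0],[255,[-34,23,-4],0],[255,[-34,23,-4],0],[255,[-34,23,-4],0],[255,[-34,23,-4],0],[255,[-34,23,-4],0],[255,[-34,23,-4],0],[255,[-34,23,-4],0]]' ;python3 -c "
from h import *
s=read_state();print(R.from_rotvec(s['tcp_rot']).as_matrix().round(3),s['q'].round(3))"
```

```text
time: 7.53
tool_pos: [1.1688, -0.4203, 0.5791]
tcp_rot: [1.373, 0.165, -0.419]
wrist_force: [0.7, 0.6, -2.8]
width: 0.748
[[ 0.915  0.382 -0.128]
 [-0.193  0.137 -0.972]
 [-0.354  0.914  0.199]] [-0.421  0.783  0.63   0.382  0.56  -0.618]
time: 8.2
tool_pos: [0.8933, -0.2376, 0.5743]
tcp_rot: [1.37, 0.141, -0.407]
wrist_force: [0.4, 0.3, -0.1]
width: 0.001
[[ 0.922  0.362 -0.137]
 [-0.2    0.143 -0.969]
 [-0.331  0.921  0.204]] [-0.327  0.068  1.63   0.472  0.237 -0.717]
```

```bash
cat > arm.py <<'E'
import numpy as np
from scipy.optimize import least_squares
from scipy.spatial.transform import Rotation as R
S=[([-1.28588,.264759,1.605404,0,1.273695,-.0369],[.21328643,-.63963196,.22994215]),
([-.35,-.21,1.83,0,1.52,-.21],[.43956,-.13539,.37321]),
([-.377,.997,.313,.002,1.756,-.237],[.9426,-.3453,.3272]),
([-.386,1.025,.312,.009,1.498,-.246],[1.0238,-.3854,.316]),
([-.386,.602,1.004,.010,1.225,-.248],[.9021,-.3357,.3214]),
([-.38,.881,.311,.015,1.291,-.24],[1.0643,-.3932,.511]),
([-.382,.865,.311,.033,.87,-.25],[1.1462,-.4248,.6417]),
([-.421,.783,.63,.382,.56,-.618],[1.1688,-.4203,.5791]),
([-.327,.068,1.63,.472,.237,-.717],[.8933,-.2376,.5743])]
def Ry(a): return R.from_euler('y',a).as_matrix()
def Rz(a): return R.from_euler('z',a).as_matrix()
def fk(q,p,full=False):
    a1,d1,L2,e,L3,Lt=p
    A=Rz(q[0]);x=A@np.array([a1,0,d1])
    A=A@Ry(q[1]);x=x+A@np.array([0,0,L2])
    A=A@Ry(q[2]);x=x+A@np.array([e,0,L3])
    A=A@Rz(q[3])@Ry(q[4]);x=x+A@np.array([0,0,Lt])
    A=A@Rz(q[5])
    return (x,A) if full else x
def res(p): return np.concatenate([fk(q,p)-t for q,t in S])
sol=least_squares(res,[0,.3,.45,0,.4,.3])
P=sol.x
if __name__=="__main__":
    print(P.round(4),np.abs(sol.fun).max())
    x,A=fk(S[-1][0],P,True);print(A.round(3))
    x,A=fk(S[0][0],P,True);print(A.round(3))
E
python3 arm.py
```

```text
[-0.0009  0.2545  0.5109 -0.0006  0.5654  0.3531] 0.024279441846734667
[[-0.362  0.137  0.922]
 [-0.144  0.969 -0.2  ]
 [-0.921 -0.205 -0.331]]
[[-0.316  0.949 -0.001]
 [ 0.949  0.316  0.002]
 [ 0.002  0.    -1.   ]]
```

```bash
cat > ik.py <<'E'
from arm import *
S2=[s for i,s in enumerate(S) if i!=7]
P=least_squares(lambda p:np.concatenate([fk(q,p)-t for q,t in S2]),[0,.3,.45,0,.4,.3]).x
print(P.round(4))
lo=np.array([-2.63,-.94,.31,-1.31,0,-2.55]);hi=np.array([2.63,2.18,2.57,4.45,2.66,2.55])
def toA(T): return np.c_[-T[:,1],-T[:,2],T[:,0]]
def ik(t,T,q0):
    A=toA(T)
    def f(q):
        x,B=fk(q,P,True); return np.r_[(x-t)*5,R.from_matrix(A.T@B).as_rotvec()]
    return least_squares(f,np.clip(q0,lo+.001,hi-.001),bounds=(lo,hi))
if __name__=="__main__":
    T0=R.from_rotvec([1.37,.141,-.407]).as_matrix()
    import itertools
    for dh in (0.07,):
     for tilt in (0,):
      T=Rz(dh)@T0
      for t in ([.893,-.237,.574],[.49,.05,.40],[.49,.05,.25],[.56,.05,.25],[.58,0.03,.25],[.58,.0,.16]):
        best=[]
        for q0 in itertools.product([0],[-.5,.3],[1.5,2.3],[-1,.4,1.5,3.1],[.3,1],[-2,-.7,0,2]):
            s=ik(np.array(t),T,np.array(q0))
            best.append((s.cost,tuple(s.x.round(2))))
        best=sorted(set(best))
        u=[]
        for b in best:
            if b[0]<1e-6 and b[1] not in u:u.append(b[1])
        print(t,u[:4] if u else best[0])
E
python3 ik.py
```

```text
[-0.0013  0.2533  0.5115  0.      0.5665  0.3511]
[0.893, -0.237, 0.574] [(np.float64(-0.32), np.float64(0.07), np.float64(1.63), np.float64(0.68), np.float64(0.27), np.float64(-0.94))]
[0.49, 0.05, 0.4] [(np.float64(0.54), np.float64(-0.8), np.float64(2.54), np.float64(-1.23), np.float64(0.68), np.float64(1.19))]
[0.49, 0.05, 0.25] (np.float64(0.025899752422047777), (np.float64(0.58), np.float64(-0.53), np.float64(2.57), np.float64(-1.31), np.float64(0.73), np.float64(1.46)))
[0.56, 0.05, 0.25] (np.float64(0.0039040642625136446), (np.float64(0.43), np.float64(-0.35), np.float64(2.57), np.float64(4.44), np.float64(0.59), np.float64(1.93)))
[0.58, 0.03, 0.25] (np.float64(0.0017824174383131847), (np.float64(0.32), np.float64(-0.32), np.float64(2.57), np.float64(4.23), np.float64(0.51), np.float64(2.08)))
[0.58, 0.0, 0.16] (np.float64(0.014120081945875971), (np.float64(0.27), np.float64(-0.08), np.float64(2.57), np.float64(4.0), np.float64(0.61), np.float64(2.35)))
```

```bash
cat > t.py <<'E'
from ik import *
import itertools
T0=R.from_rotvec([1.37,.141,-.407]).as_matrix()
def tiltT(phi,hd=-.14,roll=None):
    # scale: tool x at tilt phi heading hd, keep roll: tool z horizontal-ish
    x=np.array([np.sin(phi)*np.cos(hd),np.sin(phi)*np.sin(hd),-np.cos(phi)])
    z=np.cross(x,[0,0,1]);z/=np.linalg.norm(z);y=np.cross(z,x);T=np.c_[x,y,z]
    return T@R.from_euler('x',roll or 0).as_matrix()
if __name__=="__main__":
    x=T0[:,0];b=tiltT(np.arccos(-x[2]),np.arctan2(x[1],x[0]));
    print("roll",R.from_matrix(b.T@T0).as_rotvec())
    for phi in (45,52,60):
      T=tiltT(np.radians(phi),-.14,R.from_matrix(b.T@T0).as_rotvec()[0])
      for t in ([.52,.05,.45],[.52,.05,.30],[.56,.05,.25],[.59,0.05,.25],[.59,.0,.14],[.59,.03,.2],[.59,.1,.25]):
        best=[]
        for q0 in itertools.product([0],[-.5,.3],[1.5,2.3],[-1,.4,1.5,3.1],[.3],[-2,-.7,0,2]):
            s=ik(np.array(t),T,np.array(q0)); best.append((s.cost,tuple(float(v) for v in s.x.round(2))))
        best=sorted(set(best)); u=[]
        for b2 in best:
            if b2[0]<1e-6 and b2[1] not in u:u.append(b2[1])
        print(phi,t,u[:3] if u else best[0])
E
python3 t.py
```

```text
[-0.0013  0.2533  0.5115  0.      0.5665  0.3511]
roll [-2.17724797e-01 -9.31126957e-18  5.98241525e-18]
45 [0.52, 0.05, 0.45] [(0.3, -0.57, 2.12, -0.39, 0.9, 0.36)]
45 [0.52, 0.05, 0.3] [(0.3, -0.53, 2.36, -0.53, 0.64, 0.54)]
45 [0.56, 0.05, 0.25] [(0.26, -0.38, 2.37, -0.63, 0.49, 0.64)]
45 [0.59, 0.05, 0.25] [(0.24, -0.31, 2.32, -0.63, 0.46, 0.64)]
45 [0.59, 0.0, 0.14] [(0.1, -0.16, 2.44, -1.09, 0.19, 1.04)]
45 [0.59, 0.03, 0.2] [(0.19, -0.26, 2.38, -0.75, 0.34, 0.73)]
45 [0.59, 0.1, 0.25] [(0.37, -0.27, 2.3, -0.76, 0.53, 0.85)]
52 [0.52, 0.05, 0.45] [(0.35, -0.64, 2.2, -0.54, 0.8, 0.49)]
52 [0.52, 0.05, 0.3] [(0.35, -0.58, 2.44, -0.76, 0.56, 0.78)]
52 [0.56, 0.05, 0.25] [(0.3, -0.41, 2.45, -0.98, 0.42, 1.0)]
52 [0.59, 0.05, 0.25] [(0.27, -0.34, 2.4, -1.01, 0.38, 1.03)]
52 [0.59, 0.0, 0.14] [(0.12, -0.15, 2.52, 4.23, 0.23, 2.01)]
52 [0.59, 0.03, 0.2] (np.float64(2.367962858888342e-06), (0.21, -0.27, 2.46, -1.31, 0.29, 1.31))
52 [0.59, 0.1, 0.25] [(0.41, -0.29, 2.37, -1.1, 0.48, 1.2)]
60 [0.52, 0.05, 0.45] [(0.4, -0.69, 2.3, -0.76, 0.71, 0.69)]
60 [0.52, 0.05, 0.3] [(0.4, -0.61, 2.53, -1.13, 0.51, 1.15)]
60 [0.56, 0.05, 0.25] (np.float64(0.0010945658116431436), (0.32, -0.43, 2.51, -1.31, 0.39, 1.33))
60 [0.59, 0.05, 0.25] (np.float64(0.0013200379236138567), (0.29, -0.33, 2.52, 4.45, 0.37, 1.84))
60 [0.59, 0.0, 0.14] (np.float64(0.0003548038862838836), (0.15, -0.11, 2.57, 3.83, 0.41, 2.43))
60 [0.59, 0.03, 0.2] [(0.25, -0.25, 2.54, 4.27, 0.37, 2.02)]
60 [0.59, 0.1, 0.25] (np.float64(0.002558876689891725), (0.44, -0.3, 2.42, -1.31, 0.48, 1.41))
```

```bash
cat > t2.py <<'E'
from t import *
for phi,hd in ((50,0),(54,0),(54,.1),(50,.1)):
  T=tiltT(np.radians(phi),hd,-.22)
  for t in ([.52,.05,.45],[.52,.05,.30],[.56,.05,.25],[.59,0.05,.25],[.59,.0,.14],[.59,.03,.2],[.59,.1,.25]):
    q0=np.array([.2,-.4,2.3,-.4,.5,.4])
    b=min((ik(np.array(t),T,q) for q in (q0,q0+[0,0,0,-.5,0,.5],q0+[0,0,0,.5,0,-.5])),key=lambda s:s.cost)
    print(phi,hd,t,b.x.round(2) if b.cost<1e-6 else ('X',b.cost))
E
python3 t2.py
```

```text
[-0.0013  0.2533  0.5115  0.      0.5665  0.3511]
50 0 [0.52, 0.05, 0.45] [ 0.2  -0.65  2.19 -0.22  0.75  0.07]
50 0 [0.52, 0.05, 0.3] [ 0.2  -0.6   2.44 -0.34  0.46  0.21]
50 0 [0.56, 0.05, 0.25] [ 0.17 -0.44  2.45 -0.46  0.29  0.34]
50 0 [0.59, 0.05, 0.25] [ 0.15 -0.36  2.4  -0.47  0.26  0.34]
50 0 [0.59, 0.0, 0.14] ('X', np.float64(0.0006963057218590176))
50 0 [0.59, 0.03, 0.2] [ 0.09 -0.29  2.45 -0.6   0.13  0.44]
50 0 [0.59, 0.1, 0.25] [ 0.3  -0.33  2.38 -0.78  0.33  0.73]
54 0 [0.52, 0.05, 0.45] [ 0.21 -0.69  2.24 -0.27  0.67  0.12]
54 0 [0.52, 0.05, 0.3] [ 0.21 -0.63  2.49 -0.46  0.39  0.33]
54 0 [0.56, 0.05, 0.25] [ 0.18 -0.45  2.49 -0.73  0.22  0.6 ]
54 0 [0.59, 0.05, 0.25] [ 0.16 -0.37  2.44 -0.79  0.18  0.66]
54 0 [0.59, 0.0, 0.14] ('X', np.float64(0.005311745034591267))
54 0 [0.59, 0.03, 0.2] ('X', np.float64(0.00011604731561962836))
54 0 [0.59, 0.1, 0.25] [ 0.32 -0.34  2.42 -1.09  0.29  1.04]
54 0.1 [0.52, 0.05, 0.45] [ 0.09 -0.69  2.25  0.01  0.65 -0.24]
54 0.1 [0.52, 0.05, 0.3] [ 0.09 -0.64  2.49  0.02  0.35 -0.25]
54 0.1 [0.56, 0.05, 0.25] [ 0.08 -0.46  2.5   0.11  0.16 -0.34]
54 0.1 [0.59, 0.05, 0.25] [ 0.07 -0.37  2.45  0.19  0.13 -0.43]
54 0.1 [0.59, 0.0, 0.14] ('X', np.float64(0.00039788458078810407))
54 0.1 [0.59, 0.03, 0.2] [ 0.01 -0.29  2.5   1.65  0.08 -1.93]
54 0.1 [0.59, 0.1, 0.25] [ 0.23 -0.35  2.44 -0.71  0.16  0.56]
50 0.1 [0.52, 0.05, 0.45] [ 0.09 -0.65  2.2   0.01  0.73 -0.23]
50 0.1 [0.52, 0.05, 0.3] [ 0.09 -0.61  2.44  0.02  0.44 -0.24]
50 0.1 [0.56, 0.05, 0.25] [ 0.08 -0.44  2.45  0.06  0.26 -0.29]
50 0.1 [0.59, 0.05, 0.25] [ 0.07 -0.36  2.4   0.1   0.23 -0.33]
50 0.1 [0.59, 0.0, 0.14] [-0.08 -0.16  2.5   1.96  0.15 -2.3 ]
50 0.1 [0.59, 0.03, 0.2] [ 0.01 -0.29  2.45  0.59  0.12 -0.86]
50 0.1 [0.59, 0.1, 0.25] [ 0.22 -0.34  2.39 -0.4   0.24  0.25]
```

```bash
python3 -m creep '[[255,[-37,12,-10],0.04],[255,[-37,12,-10],0.03],[255,[-37,12,-15],0],[255,[-37,12,-15],0],[255,[-37,12,-15],0],[255,[-37,12,-15],0],[255,[-37,12,-15],0],[255,[-37,12,-15],0]]' ;python3 -c "
from h import *
s=read_state();print(R.from_rotvec(s['tcp_rot']).as_matrix().round(3),s['q'].round(3))"
```

```text
time: 8.87
tool_pos: [0.6092, -0.1462, 0.4662]
tcp_rot: [1.362, 0.181, -0.361]
wrist_force: [-0.5, -0.3, 1.1]
width: -0.003
[[ 0.931  0.355 -0.081]
 [-0.147  0.164 -0.976]
 [-0.333  0.92   0.204]] [-0.405 -0.521  2.292  1.011  0.277 -1.296]
```

```bash
python3 -m creep '[[255,[-30,10,-10],0],[255,[-30,10,-10],0],[255,[-20,10,-25],0],[255,[-20,5,-25],0],[255,[-15,5,-25],0],[255,[-15,5,-25],0],[255,[-15,5,-25],0],[255,[-15,5,-25],0]]' ;python3 -c "
from h import *
s=read_state();print(R.from_rotvec(s['tcp_rot']).as_matrix().round(3),s['q'].round(3))"
```

```text
time: 9.53
tool_pos: [0.4958, -0.1066, 0.3583]
tcp_rot: [1.362, 0.244, -0.4]
wrist_force: [-0.0, 0.1, -1.4]
width: -0.001
[[ 0.908  0.415 -0.061]
 [-0.136  0.155 -0.978]
 [-0.396  0.897  0.197]] [-0.449 -0.799  2.568  0.898  0.354 -1.205]
```

```bash
python3 -m creep '[[255,[-10,5,-25],0],[255,[-10,5,-25],0],[255,[-10,5,-25],0],[255,[-10,5,-25],0],[255,[-10,5,-25],0],[255,[-10,5,-25],0],[255,[-10,5,-25],0],[255,[-10,5,-25],0]]' ;python3 -c "
from h import *
s=read_state();print(R.from_rotvec(s['tcp_rot']).as_matrix().round(3),s['q'].round(3))"
```

```text
time: 10.2
tool_pos: [0.5218, -0.0959, 0.2672]
tcp_rot: [1.36, 0.379, -0.486]
wrist_force: [-0.3, -0.5, 0.2]
width: 0.001
[[ 0.843  0.538 -0.02 ]
 [-0.111  0.137 -0.984]
 [-0.527  0.832  0.175]] [-0.351 -0.588  2.57   0.887  0.242 -1.197]
```

```bash
python3 -m creep '[[255,[-20,0,30],0],[255,[-20,0,25],0],[255,[-25,0,0],0],[255,[-25,0,-10],0],[255,[-20,0,-20],0],[255,[-15,0,-25],0],[255,[-15,0,-25],0],[255,[-15,0,-25],0]]' ;python3 -c "
from h import *
s=read_state();print(R.from_rotvec(s['tcp_rot']).as_matrix().round(3),s['q'].round(3))"
```

```text
time: 10.87
tool_pos: [0.4172, -0.121, 0.3012]
tcp_rot: [1.359, 0.469, -0.53]
wrist_force: [0.1, -0.9, -0.0]
width: -0.0
[[ 0.795  0.607  0.011]
 [-0.085  0.129 -0.988]
 [-0.601  0.784  0.154]] [-0.725 -0.885  2.57   0.725  0.774 -1.163]
```

```bash
python3 -m creep '[[255,[-15,0,-25],0],[255,[-15,0,-25],0],[255,[-10,0,-25],0],[255,[-5,0,-20],0],[255,[15,25,30],0],[255,[15,25,30],0],[255,[10,30,20],0],[255,[10,30,0],0]]' ;python3 -c "
from h import *
s=read_state();print(R.from_rotvec(s['tcp_rot']).as_matrix().round(3),s['q'].round(3))"
```

```text
time: 11.53
tool_pos: [0.4475, -0.0625, 0.3351]
tcp_rot: [1.359, 0.536, -0.561]
wrist_force: [-0.3, -0.3, -0.5]
width: 0.002
[[ 0.755  0.655  0.033]
 [-0.063  0.123 -0.99 ]
 [-0.652  0.746  0.134]] [-0.349 -0.829  2.461  0.317  0.693 -0.6  ]
```

```bash
cat > f.py <<'E'
import numpy as np
C=np.array([.5995,.085,.170]);yaw=np.radians(-8)
ex=np.array([np.cos(yaw),np.sin(yaw),0]);ey=np.array([-np.sin(yaw),np.cos(yaw),0])
def W(x,Y,Z): # mm; Y right
    return C+(ex*x-ey*Y+np.array([0,0,Z]))/1000
def S(p):
    d=(np.array(p)-C)*1000;return d@ex,-d@ey,d[2]
E
python3 - <<'E'
from t import *; from f import *
T=R.from_rotvec([1.359,.536,-.561]).as_matrix()
q=np.array([-.349,-.829,2.461,.317,.693,-.6])
for a in ([-80,-35,120],[-45,-35,60],[-25,-35,30],[-8,-35,30],[-8,-20,42],[-8,0,45],[-8,20,40],[-8,30,32],[-45,30,40],[-45,-35,50]):
    s=ik(W(*a),T,q);q=s.x;print(a,W(*a).round(3),q.round(2),s.cost)
E
python3 -m creep '[[255,[5,36,0],0],[255,[5,36,0],0],[255,[5,36,0],0],[255,[5,36,0],0],[255,[5,36,0],0],[255,[0,0,0],0],[255,[0,0,0],0],[255,[0,0,0],0]]'
python3 - <<'E'
from h import *
from f import *
s=read_state();print(s['tool_pos'],S(s['tool_pos']),s['q'].round(2))
for n in ("wrist","side","top"):
    p,d=read_camera(n);cv2.imwrite(f"pics/{n}2.png",p);np.save(f"pics/{n}2.npy",d)
E
```

```text
[-0.0013  0.2533  0.5115  0.      0.5665  0.3511]
[-80, -35, 120] [0.525 0.131 0.29 ] [ 0.53 -0.47  2.38 -0.82  0.64  0.97] 5.0190057224115126e-18
[-45, -35, 60] [0.56  0.126 0.23 ] [ 0.47 -0.32  2.41 -1.01  0.49  1.16] 5.700924568954211e-27
[-25, -35, 30] [0.58  0.123 0.2  ] [ 0.43 -0.23  2.41 -1.16  0.42  1.31] 1.3915793498601972e-18
[-8, -35, 30] [0.596 0.121 0.2  ] [ 0.41 -0.2   2.38 -1.18  0.4   1.3 ] 7.501081256280728e-22
[-8, -20, 42] [0.594 0.106 0.212] [ 0.37 -0.24  2.39 -1.09  0.38  1.19] 6.106541685604847e-19
[-8, 0, 45] [0.592 0.086 0.215] [ 0.32 -0.26  2.4  -1.03  0.35  1.1 ] 1.9314313705718644e-21
[-8, 20, 40] [0.589 0.066 0.21 ] [ 0.27 -0.28  2.42 -1.01  0.31  1.04] 1.1791462740436474e-19
[-8, 30, 32] [0.587 0.056 0.202] [ 0.24 -0.27  2.43 -1.04  0.28  1.05] 1.04215941432319e-30
[-45, 30, 40] [0.551 0.062 0.21 ] [ 0.28 -0.38  2.48 -0.94  0.34  0.98] 3.331933337057161e-26
[-45, -35, 50] [0.56  0.126 0.22 ] [ 0.47 -0.31  2.42 -1.05  0.47  1.2 ] 1.1300474072690708e-21
time: 12.2
tool_pos: [0.4589, 0.0494, 0.3222]
tcp_rot: [1.353, 0.566, -0.583]
wrist_force: [0.2, 0.4, 0.4]
width: -0.003
[0.45890759 0.04939047 0.32222303] (np.float64(-134.26828883309983), np.float64(54.829657686393034), np.float64(152.2230323885362)) [ 0.22 -0.75  2.44 -0.35  0.68  0.3 ]
```

View pics/wrist2.png

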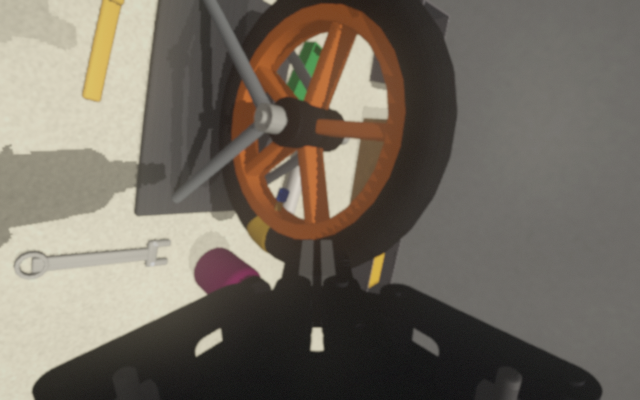

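View pics/side2.png

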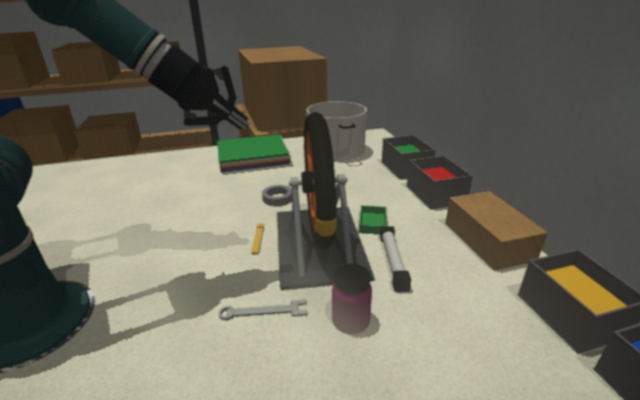

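The wrist picture shows the wheel lying on its side, with image right being up. The axle end is at (268,118), the blue cap at (284,195), the stripe at (260,232), and one spoke points almost straight up, ending at (385,130). The side picture shows the tilted shut hand at about (230,110), clear of everything.

```bash
cat > wh.py <<'E'
from h import *
from f import *
def angs(n,p,d):
    c=cal(n) 
    # project valve cap by angle; compare to blue pixels; and spokes by orange mask plane x'=-14
    hsv=cv2.cvtColor(p,cv2.COLOR_BGR2HSV)
    h,s,v=[hsv[...,i].astype(int) for i in range(3)]
    og=(h>5)&(h<16)&(s>150)&(v>60)
    out=[]
    for u,vv in zip(*np.where(og)[::-1]):
        if d[vv,u]>0: out.append(S(pt(c,u,vv,d[vv,u])))
    return np.array(out)
def spokeang(o):
    r=np.hypot(o[:,1],o[:,2]);m=(r>40)&(r<92)&(abs(o[:,0])<25)
    a=np.degrees(np.arctan2(o[m,1],o[m,2]))
    z=np.exp(1j*np.radians(a*5)).mean()
    return len(a),abs(z),np.degrees(np.angle(z))/5
E
python3 - <<'E'
from wh import *
p=cv2.imread("pics/wrist2.png");d=np.load("pics/wrist2.npy");c=cal("wrist")
print("axle end",S(pt(c,268,118,d[118,268])),"hub",S(pt(c,330,130,d[130,330])))
print("cap",S(pt(c,284,195,d[195,284])),"stripe",S(pt(c,260,232,d[232,260])))
o=angs("wrist",p,d);print(spokeang(o))
r=np.hypot(o[:,1],o[:,2]);m=(r>40)&(r<92)
print(np.percentile(o[m,0],[2,10,50,90]),np.percentile(r,[1,50,99]))
a=np.degrees(np.arctan2(o[m,1],o[m,2]));print(np.histogram(a,bins=np.arange(-180,181,10)))
s=read_state();x=R.from_rotvec(s['tcp_rot']).as_matrix();print(x.round(3),np.degrees(np.arccos(-x[2,0])))
E
```

```text
axle end (np.float64(-57.90264402817122), np.float64(0.5964451391184494), np.float64(9.254578313024952)) hub (np.float64(-11.416461365920277), np.float64(-0.5959705700261959), np.float64(43.0709620758552))
cap (np.float64(-0.6856254762986187), np.float64(78.85142165773463), np.float64(-10.090535540437179)) stripe (np.float64(-18.595604588489422), np.float64(123.65176424492041), np.float64(-17.692766394118237))
(4320, np.float64(0.8799237357727159), np.float64(-5.683286353376447))
[-12.5476976  -11.94441305  -9.83295897   5.88252574] [ 27.09038149  99.64566548 115.52869118]
(array([   0,    0,  134,  470,    0,    0,    0,    0,    0,   23, 1074,
        276,    0,    0,    0,    0,   24,  562,   39,    0,    0,    0,
          0,  444,  604,    0,    0,    0,    0,    0,  138,  494,   38,
          0,    0,    0]), array([-180, -170, -160, -150, -140, -130, -120, -110, -100,  -90,  -80,
        -70,  -60,  -50,  -40,  -30,  -20,  -10,    0,   10,   20,   30,
         40,   50,   60,   70,   80,   90,  100,  110,  120,  130,  140,
        150,  160,  170,  180]))
[[ 0.734  0.679  0.034]
 [-0.063  0.118 -0.991]
 [-0.677  0.725  0.13 ]] 47.411738111542995
```

```bash
python3 -m creep '[[255,[12,20,-6],0],[255,[15,20,-12],0],[255,[18,20,-15],0],[255,[20,20,-18],0],[255,[20,0,-19],0],[255,[0,0,0],0],[255,[0,0,0],0],[255,[0,0,0],0]]'
python3 - <<'E'
from wh import *
s=read_state();print(S(s['tool_pos']),s['q'].round(2),s['joint_vel'].round(2));x=R.from_rotvec(s['tcp_rot']).as_matrix();print(np.degrees(np.arccos(-x[2,0])))
E
```

```text
time: 13.02
tool_pos: [0.5442, 0.1268, 0.2535]
tcp_rot: [1.356, 0.561, -0.586]
wrist_force: [-0.3, 0.2, -0.2]
width: -0.001
(np.float64(-60.61173923343889), np.float64(-33.65469319715653), np.float64(83.52443696798176)) [ 0.4  -0.38  2.38 -0.79  0.5   0.89] [ 0.01 -0.03 -0.01 -0.   -0.    0.01]
47.43612197738905
```

```bash
python3 -m creep '[[255,[9,-1,-18],0],[255,[14,-1,-19],0],[255,[16,-2,-14],0],[255,[15,-1,0],0],[255,[0,0,0],0],[255,[-1,-5,3],0],[255,[-1,-5,3],0],[255,[-1,-5,2],0]]'
python3 - <<'E'
from wh import *
s=read_state();print(S(s['tool_pos']))
p,d=read_camera("wrist");cv2.imwrite("pics/w3.png",p);o=angs("wrist",p,d);print(spokeang(o))
E
```

```text
time: 13.68
tool_pos: [0.5953, 0.1092, 0.213]
tcp_rot: [1.359, 0.561, -0.579]
wrist_force: [3.3, 5.5, -2.5]
width: 0.006
(np.float64(-7.529777082435503), np.float64(-23.39579139118921), np.float64(42.9839664448868))
(7041, np.float64(0.9540556108169347), np.float64(1.3601160220514428))
```

View pics/w3.png

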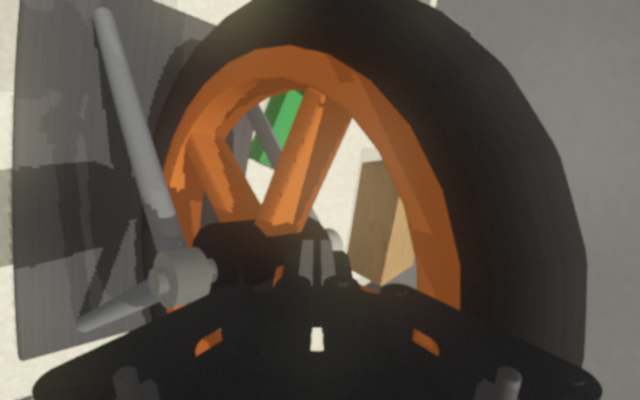

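Fingertips are in the gap and touching the upright spoke, with a force of about 6 N. Now I'll push slowly along the arc.

```bash
python3 -m creep '[[255,[-1,-4,1],0],[255,[0,-4,1],0],[255,[-1,-4,0.5],0],[255,[0,-4,0],0],[255,[-1,-4,0],0],[255,[0,-4,0],0],[255,[-1,-4,-0.5],0],[255,[0,-4,-1],0]]'
python3 - <<'E'
from wh import *
s=read_state();print(S(s['tool_pos']))
E
python3 -m creep '[[255,[-1,-4,-1],0],[255,[0,-4,-1.5],0],[255,[-1,-4,-2],0],[255,[0,-4,-2],0],[255,[-1,-3,-2],0],[255,[0,-2,-2],0],[255,[0,0,0],0],[255,[0,0,0],0]]'
python3 - <<'E'
from wh import *
s=read_state();print(S(s['tool_pos']))
p,d=read_camera("wrist");cv2.imwrite("pics/w4.png",p);o=angs("wrist",p,d);print(spokeang(o))
p,d=read_camera("side");cv2.imwrite("pics/s4.png",p[80:330,200:440].repeat(2,0).repeat(2,1))
E
```

```text
time: 14.4
tool_pos: [0.5914, 0.0777, 0.2139]
tcp_rot: [1.358, 0.561, -0.578]
wrist_force: [-0.9, 6.8, 0.3]
width: -0.003
(np.float64(-6.990932345676321), np.float64(8.358241765699203), np.float64(43.885693266132066))
time: 15.07
tool_pos: [0.5881, 0.0551, 0.2016]
tcp_rot: [1.355, 0.562, -0.584]
wrist_force: [1.5, 0.7, 2.3]
width: 0.003
(np.float64(-7.154655324344241), np.float64(31.150328351971766), np.float64(31.610185396295677))
(14237, np.float64(0.9071378770301863), np.float64(-6.594119435709925))
```

View pics/w4.png

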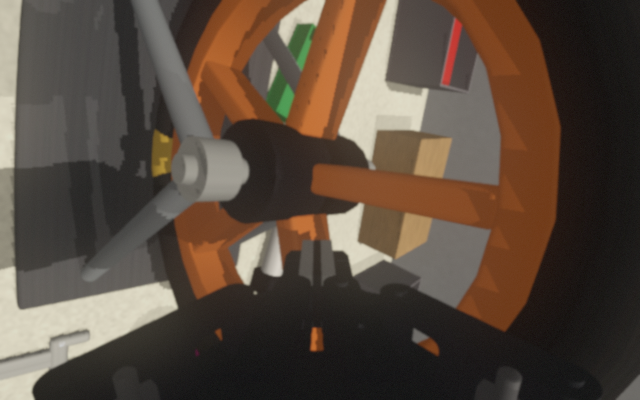

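View pics/s4.png

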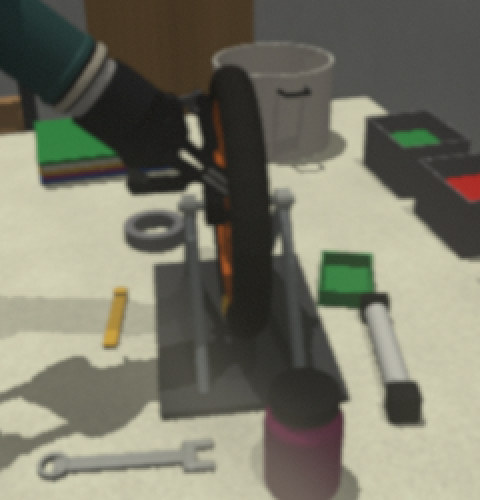

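Stroke one turned the wheel about 74°. The next spoke is now near the top, running from hub (320,180) to rim (495,205) in the picture, and the stripe is at (160,155). I'll withdraw, step left and go in behind that spoke.

```bash
python3 -m creep '[[255,[-18,3,17],0],[255,[-18,3,17],0],[255,[5,33,0],0],[255,[5,33,0],0],[255,[9,-1,-17],0],[255,[13,-2,-17],0],[255,[15,-2,0],0],[255,[0,0,0],0]]'
python3 - <<'E'
from wh import *
s=read_state();print(S(s['tool_pos']))
E
```

```text
time: 15.83
tool_pos: [0.5983, 0.1182, 0.1982]
tcp_rot: [1.352, 0.566, -0.588]
wrist_force: [1.1, 0.5, 0.5]
width: 0.002
(np.float64(-5.818026985174367), np.float64(-32.69570385871144), np.float64(28.17769193447542))
```

```bash
python3 -m creep '[[255,[-1,-4,5],0],[255,[-1,-4,5],0],[255,[-1,-4,4],0],[255,[-1,-4,2],0],[255,[0,-4,1],0],[255,[-1,-4,0],0],[255,[0,-4,0],0],[255,[-1,-4,0],0]]'
python3 -m creep '[[255,[0,-4,-0.5],0],[255,[-1,-4,-0.5],0],[255,[0,-4,-1],0],[255,[-1,-4,-1.5],0],[255,[0,-4,-2],0],[255,[-1,-4,-2],0],[255,[0,-4,-2],0],[255,[-1,-4,-2],0]]'
python3 -m creep '[[255,[0,-2,-2],0],[255,[0,0,0],0],[255,[-18,3,17],0],[255,[-18,3,17],0],[255,[0,0,0],0],[255,[0,0,0],0],[255,[0,0,0],0],[255,[0,0,0],0]]'
python3 - <<'E'
from wh import *
s=read_state();print(S(s['tool_pos']))
p,d=read_camera("wrist");cv2.imwrite("pics/w5.png",p);o=angs("wrist",p,d);print(spokeang(o))
r=np.hypot(o[:,1],o[:,2]);m=(r>40)&(r<92)&(o[:,0]<-8);a=np.degrees(np.arctan2(o[m,1],o[m,2]))
h=np.histogram(a,bins=np.arange(-180,181,4));print([(int(b),int(n)) for n,b in zip(*h) if n>60])
E
```

```text
time: 16.5
tool_pos: [0.5918, 0.0871, 0.2173]
tcp_rot: [1.356, 0.565, -0.583]
wrist_force: [2.1, 4.5, -1.2]
width: -0.003
time: 17.17
tool_pos: [0.5888, 0.055, 0.2072]
tcp_rot: [1.356, 0.563, -0.581]
wrist_force: [1.1, 3.9, 1.8]
width: 0.003
time: 17.83
tool_pos: [0.5519, 0.0581, 0.2366]
tcp_rot: [1.354, 0.565, -0.586]
wrist_force: [0.8, 0.0, 0.1]
width: 0.003
(np.float64(-43.371124052205666), np.float64(33.2615747472757), np.float64(66.5562299912758))
(8820, np.float64(0.8973912149111), np.float64(-7.33668405369735))
[(-156, 185), (-152, 251), (-148, 283), (-144, 98), (-88, 73), (-84, 474), (-80, 693), (-76, 492), (-20, 93), (-16, 611), (-12, 809), (-8, 593), (52, 130), (56, 106), (60, 104), (128, 164), (132, 262), (136, 215), (140, 82)]
```

View pics/w5.png

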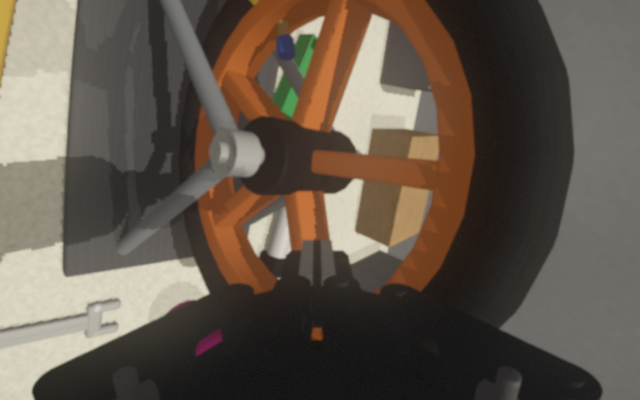

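The blue cap is now at (286,45), which puts the valve at about 242°. The next spoke stands about 10° left of upright. Third stroke next.

```bash
python3 -m creep '[[255,[5,34,0],0],[255,[5,34,0],0],[255,[9,-1,-17],0],[255,[13,-2,-17],0],[255,[15,-2,0],0],[255,[0,0,0],0],[255,[-1,-4,5],0],[255,[-1,-4,5],0]]'
python3 -m creep '[[255,[-1,-4,4],0],[255,[-1,-4,2],0],[255,[0,-4,1],0],[255,[-1,-4,0],0],[255,[0,-4,0],0],[255,[-1,-4,0],0],[255,[0,-4,-0.5],0],[255,[-1,-4,-0.5],0]]'
python3 -m creep '[[255,[0,-4,-1],0],[255,[-1,-4,-1.5],0],[255,[0,-4,-2],0],[255,[-1,-4,-2],0],[255,[0,-4,-2],0],[255,[-1,-4,-2],0],[255,[0,-2,-2],0],[255,[0,0,0],0]]'
python3 -m creep '[[255,[-18,3,17],0],[255,[-18,3,17],0],[255,[0,0,0],0],[255,[0,0,0],0],[255,[0,0,0],0],[255,[0,0,0],0],[255,[0,0,0],0],[255,[0,0,0],0]]'
python3 - <<'E'
from wh import *
s=read_state();print(S(s['tool_pos']))
p,d=read_camera("wrist");cv2.imwrite("pics/w6.png",p);o=angs("wrist",p,d);print(spokeang(o))
r=np.hypot(o[:,1],o[:,2]);m=(r>40)&(r<92)&(o[:,0]<-8);a=np.degrees(np.arctan2(o[m,1],o[m,2]))
h=np.histogram(a,bins=np.arange(-180,181,4));print([(int(b),int(n)) for n,b in zip(*h) if n>60])
E
```

```text
time: 18.55
tool_pos: [0.5958, 0.109, 0.2113]
tcp_rot: [1.354, 0.57, -0.585]
wrist_force: [2.3, 5.7, -4.3]
width: -0.001
time: 19.22
tool_pos: [0.5916, 0.0766, 0.2199]
tcp_rot: [1.355, 0.566, -0.583]
wrist_force: [0.9, 3.8, -0.3]
width: -0.001
time: 19.88
tool_pos: [0.5879, 0.0488, 0.2065]
tcp_rot: [1.354, 0.565, -0.588]
wrist_force: [0.4, -0.1, 0.7]
width: 0.001
time: 20.55
tool_pos: [0.5522, 0.0557, 0.2399]
tcp_rot: [1.354, 0.567, -0.587]
wrist_force: [-0.2, -0.3, -0.0]
width: 0.003
(np.float64(-42.73964999081758), np.float64(35.54517415779639), np.float64(69.89089791926348))
(8724, np.float64(0.8906281848824632), np.float64(-8.46304322845997))
[(-156, 208), (-152, 263), (-148, 218), (-88, 119), (-84, 487), (-80, 753), (-76, 330), (-20, 123), (-16, 708), (-12, 800), (-8, 382), (52, 178), (56, 142), (60, 127), (128, 248), (132, 233), (136, 193)]
```

View pics/w6.png

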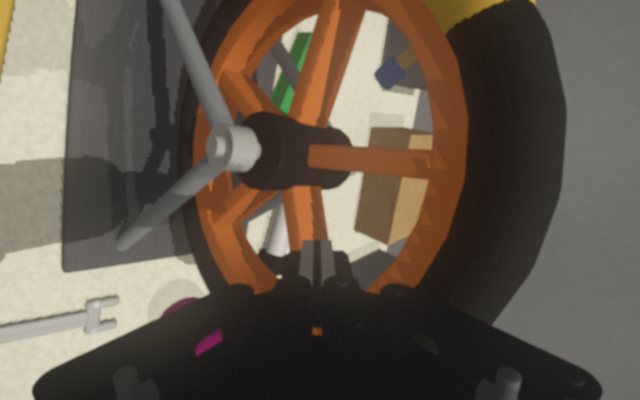

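The cap is at (390,72), so the valve is at about -47°, in the gap I have to enter for the last push. I'll drop down in front first and then go straight in close to the hub, so that the fingertips stay well inside the cap.

```bash
python3 -m creep '[[255,[5,33,0],0],[255,[5,33,0],0],[255,[2,0,-14],0],[255,[1,0,-14],0],[255,[0,0,-14],0],[255,[0,0,0],0],[255,[0,0,0],0],[255,[0,0,0],0]]'
python3 - <<'E'
from wh import *
s=read_state();print(S(s['tool_pos']))
p,d=read_camera("wrist");cv2.imwrite("pics/w7.png",p)
E
```

```text
time: 21.27
tool_pos: [0.5649, 0.1171, 0.1994]
tcp_rot: [1.354, 0.566, -0.586]
wrist_force: [0.5, 0.1, 0.4]
width: -0.001
(np.float64(-38.703865971991995), np.float64(-26.944150763765524), np.float64(29.395695164291137))
```

View pics/w7.png

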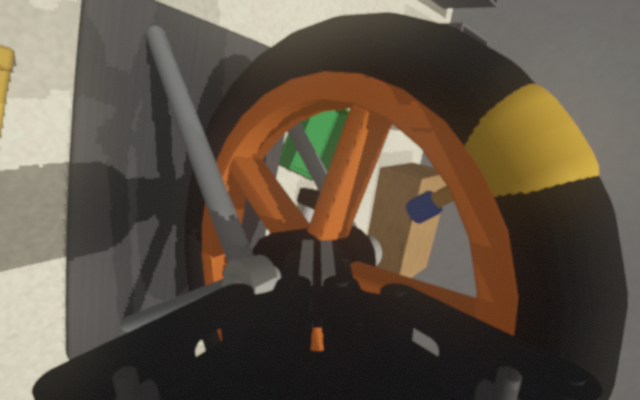

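```bash
python3 -m creep '[[255,[1,4,-1],0],[255,[10,-1,-1],0],[255,[10,-1,0],0],[255,[10,-2,0],0],[255,[0,0,0],0],[255,[0,0,0],0],[255,[0,0,0],0],[255,[0,0,0],0]]'
python3 - <<'E'
from wh import *
s=read_state();print(S(s['tool_pos']))
p,d=read_camera("wrist");cv2.imwrite("pics/w8.png",p)
E
```

```text
time: 21.98
tool_pos: [0.5953, 0.1168, 0.1966]
tcp_rot: [1.354, 0.567, -0.586]
wrist_force: [0.7, -0.4, 0.0]
width: 0.0
(np.float64(-8.565922402813568), np.float64(-30.934152349028903), np.float64(26.575511898440705))
```

View pics/w8.png

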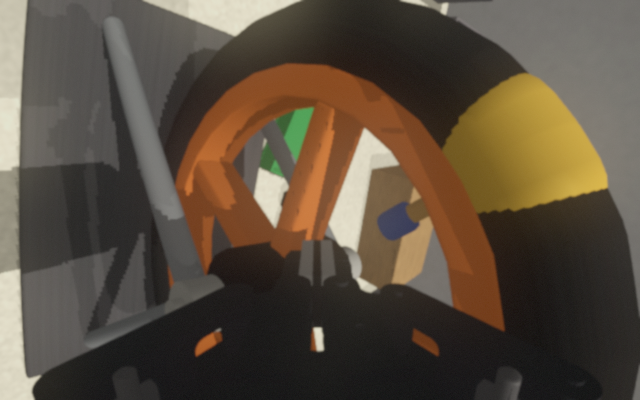

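The fingers are in at r = 41 mm, and the cap at (397,220) stays well clear of the tips. I'll push gently.

```bash
python3 -m creep '[[255,[-1,-4,4],0],[255,[0,-4,3],0],[255,[-1,-4,3],0],[255,[0,-4,2],0],[255,[-1,-4,1],0],[255,[0,-3,0],0],[255,[0,-3,0],0],[255,[0,0,0],0]]'
python3 - <<'E'
from wh import *
s=read_state();print(S(s['tool_pos']))
p,d=read_camera("wrist");cv2.imwrite("pics/w9.png",p);c=cal("wrist")
hsv=cv2.cvtColor(p,cv2.COLOR_BGR2HSV);m=cv2.inRange(hsv,(100,120,30),(130,255,255))
v,u=np.where(m>0);print(len(u),u.mean() if len(u) else 0,v.mean() if len(v) else 0)
if len(u):
    q=np.array([S(pt(c,a,b,d[b,a])) for a,b in zip(u,v)]);print(np.median(q,0),np.degrees(np.arctan2(np.median(q[:,1]),np.median(q[:,2]))))
m=cv2.inRange(hsv,(20,120,80),(32,255,255));v,u=np.where(m>0)
q=np.array([S(pt(c,a,b,d[b,a])) for a,b in zip(u,v) if d[b,a]>0]);r=np.hypot(q[:,1],q[:,2]);k=(r>105)&(r<155)&(abs(q[:,0])<30);q=q[k];a=np.degrees(np.arctan2(q[:,1],q[:,2]));print('stripe',len(a),a.min(),a.max(),np.percentile(a,[2,98]))
E
```

```text
time: 22.7
tool_pos: [0.5911, 0.0914, 0.2082]
tcp_rot: [1.354, 0.569, -0.586]
wrist_force: [-1.4, 0.5, -0.6]
width: -0.001
(np.float64(-9.209627057350854), np.float64(-5.198457897685482), np.float64(38.16440049951744))
27 416.74074074074076 272.25925925925924
[ -3.99187097 -18.98859513  85.1791047 ] -12.567201005065408
stripe 15219 -21.950200541654908 -5.57768455363018 [-21.32596999  -8.01750474]
```

View pics/w9.png

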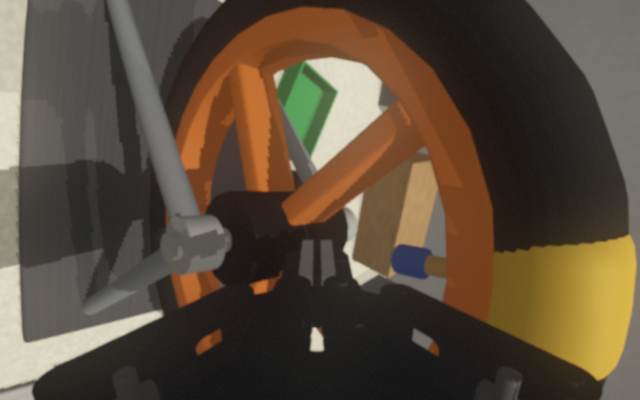

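The valve is now at about -13°. Pushing more slowly to close in.

```bash
python3 -m creep '[[255,[0,-2,0],0],[255,[-1,-2,0],0],[255,[0,-2,0],0],[255,[0,-2,0],0],[255,[0,0,0],0],[255,[0,0,0],0],[255,[0,0,0],0],[255,[0,0,0],0]]'
cat > m.py <<'E'
from wh import *
import sys
s=read_state();print(S(s['tool_pos']))
n=sys.argv[1]
p,d=read_camera("wrist");cv2.imwrite(f"pics/{n}.png",p);np.save(f"pics/{n}.npy",d);c=cal("wrist")
hsv=cv2.cvtColor(p,cv2.COLOR_BGR2HSV);m=cv2.inRange(hsv,(105,120,50),(130,255,255))
v,u=np.where(m>0);q=np.array([S(pt(c,a,b,d[b,a])) for a,b in zip(u,v)]+[(0,0,0)]);r=np.hypot(q[:,1],q[:,2]);k=(r>65)&(r<95)&(abs(q[:,0])<15);print(k.sum())
if k.sum(): q=q[k];print("cap med",np.median(q,0).round(1),np.degrees(np.arctan2(np.median(q[:,1]),np.median(q[:,2]))))
m=cv2.inRange(hsv,(20,120,80),(32,255,255));v,u=np.where(m>0)
q=np.array([S(pt(c,a,b,d[b,a])) for a,b in zip(u,v) if d[b,a]>0]);r=np.hypot(q[:,1],q[:,2]);k=(r>105)&(r<155)&(abs(q[:,0])<30);q=q[k];a=np.degrees(np.arctan2(q[:,1],q[:,2]));print('stripe',len(a),np.percentile(a,[1,2,50,98,99]).round(1))
o=angs("wrist",p,d);r=np.hypot(o[:,1],o[:,2]);f=(r>45)&(r<90)&(o[:,0]<-9.5)
z=np.exp(5j*np.arctan2(o[f,1],o[f,2])).mean();print("front spoke ang mod72",f.sum(),abs(z),np.degrees(np.angle(z))/5)
E
python3 m.py w10
```

```text
time: 23.42
tool_pos: [0.5919, 0.083, 0.2106]
tcp_rot: [1.354, 0.566, -0.585]
wrist_force: [-0.5, 0.3, 0.2]
width: 0.003
(np.float64(-7.210530758977557), np.float64(3.01249397584636), np.float64(40.62007103207843))
56
cap med [-4.6 -7.  86. ] -4.647038658528815
stripe 7872 [-12.2 -12.   -8.6  -4.2  -3.6]
front spoke ang mod72 4389 0.901107842162643 33.751568983967736
```

View pics/w10.png

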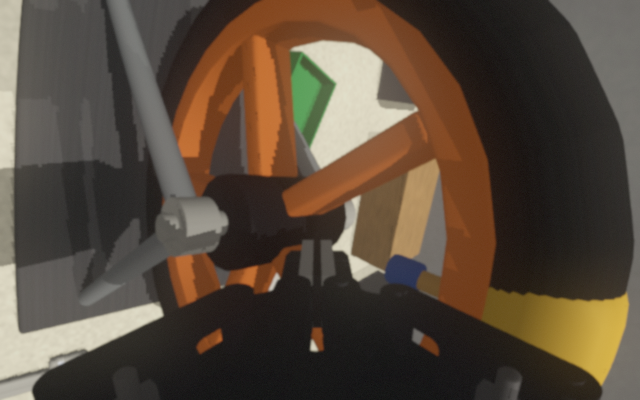

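```bash
python3 -m creep '[[255,[-14,2,0],0],[255,[-17,2,0],0],[255,[-18,20,10],0],[255,[-18,25,20],0],[255,[-10,25,20],0],[255,[0,0,0],0],[255,[0,0,0],0],[255,[0,0,0],0]]'
python3 m.py w11
python3 - <<'E'
from wh import *
for n in("top","side"):
    p,d=read_camera(n);cv2.imwrite(f"pics/{n}11.png",p);np.save(f"pics/{n}11.npy",d)
    a,b=((140,230),(220,390)) if n=="top" else ((90,260),(270,370))
    cv2.imwrite(f"pics/{n}11c.png",cv2.resize(p[a[0]:a[1],b[0]:b[1]],None,fx=4,fy=4,interpolation=cv2.INTER_CUBIC)[:600,:800])
E
```

```text
time: 24.13
tool_pos: [0.5144, 0.1569, 0.2596]
tcp_rot: [1.353, 0.567, -0.586]
wrist_force: [0.4, 0.8, 0.3]
width: -0.004
(np.float64(-94.2592708499037), np.float64(-59.31267522910695), np.float64(89.55199054434567))
25
cap med [ -1.9 -11.3  77.5] -8.31978672492917
stripe 348 [-12.2 -12.1  -3.   -1.1  -1. ]
front spoke ang mod72 1312 0.9578342723639229 33.56065507477494
```

View pics/w11.png

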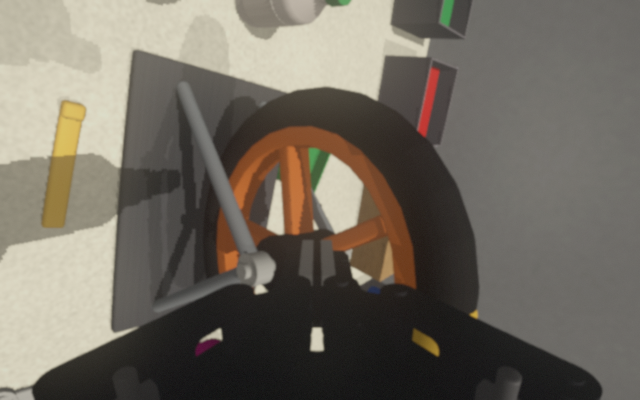

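View pics/top11c.png

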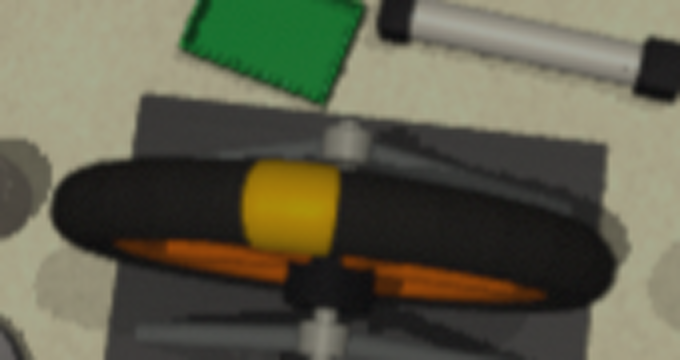

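The top picture shows the whole stripe on the tyre's crown, with edges at crop x = 243 and 340 (row 207), slightly left of the axle nuts at about (322–346). Working out the angle.

```bash
cat > st.py <<'E'
from wh import *
import sys
n=sys.argv[1];p=cv2.imread(f"pics/{n}.png");d=np.load(f"pics/{n}.npy");c=cal("top")
hsv=cv2.cvtColor(p,cv2.COLOR_BGR2HSV);m=cv2.inRange(hsv,(18,120,60),(34,255,255));m[:150]=0;m[235:]=0;m[:,:230]=0;m[:,390:]=0
v,u=np.where(m>0);q=np.array([S(pt(c,a,b,d[b,a])) for a,b in zip(u,v)]);q=q[q[:,2]>120]
print(len(q),q.min(0).round(1),q.max(0).round(1),"depth-mean",q.mean(0).round(1))
# ray method: intersect centroid/edge rays with tyre torus outer (r=150,x~0)
def hit(u,v):
    s=ray(c,u,v);r=c[3]@np.array([s[0],s[1],1])
    best=None
    for t in np.arange(.6,.9,.0002):
        x,Y,Z=S(c[2]+r*t)
        if np.hypot(np.hypot(Y,Z)-130,x)<20: return x,Y,Z,np.degrees(np.arctan2(Y,Z))
for a,b in [(243/4+220,140+207/4),(340/4+220,140+207/4),(291/4+220,140+207/4)]: print(np.round(hit(a,b),1))
# nuts check & wheel ends
def onz(u,v,z):
    s=ray(c,u,v);r=c[3]@np.array([s[0],s[1],1]);return c[2]+r*(z-c[2][2])/r[2]
for w in [(346/4+220,140+128/4),(324/4+220,140+320/4)]: print("nut",np.round(S(onz(*w,.183)),1))
k=np.arctan2(q[:,1],q[:,2]);print("mask angle min/max/mean",np.degrees([k.min(),k.max(),k.mean()]).round(2))
E
python3 st.py top11
```

```text
523 [-94.3 -32.5 130.7] [ 20.6  77.4 873.6] depth-mean [ -1.6  -9.9 147.3]
[ -4.5 -30.2 146.3 -11.6]
[ -0.   13.1 149.3   5. ]
[ -2.5  -8.5 149.6  -3.3]
nut [59.9 -1.1 13. ]
nut [-42.2  -0.1  13. ]
mask angle min/max/mean [-12.66   5.07  -3.95]
```

The stripe's edges are at -11.6° and +5.0°, so the valve is about 3° short. I'll go back in for a small push.

```bash
python3 -m creep '[[255,[10,-25,-20],0],[255,[18,-25,-20],0],[255,[18,-15,-10],0],[255,[15,-2,0],0],[255,[16,-2,0],0],[255,[0,0,0],0],[255,[0,0,0],0],[255,[0,0,0],0]]'
python3 m.py w12
```

```text
time: 24.95
tool_pos: [0.5909, 0.087, 0.2089]
tcp_rot: [1.354, 0.567, -0.588]
wrist_force: [-0.2, 0.2, -0.5]
width: 0.002
(np.float64(-8.781229440109986), np.float64(-0.7942155593449256), np.float64(38.89161784598763))
38
cap med [ -4.1 -10.6  86.5] -6.967575423132456
stripe 5997 [-12.2 -12.1  -9.3  -4.9  -4.1]
front spoke ang mod72 4425 0.8829980062331066 34.29313260033488
```

Not in contact yet. I'll move 6 mm to the right in small steps.

```bash
python3 -m creep '[[255,[0,-1.5,0.5],0],[255,[0,-1.5,0.5],0],[255,[0,-1,0.5],0],[255,[0,-1,0],0],[255,[0,-1,0],0],[255,[0,0,0],0],[255,[0,0,0],0],[255,[0,0,0],0]]'
python3 m.py w13
```

```text
time: 25.67
tool_pos: [0.5916, 0.0822, 0.2116]
tcp_rot: [1.354, 0.566, -0.585]
wrist_force: [-0.4, 1.0, 0.8]
width: 0.005
(np.float64(-7.406518109850782), np.float64(3.8605027419963927), np.float64(41.61716111395622))
91
cap med [-4.4 -6.  86. ] -3.995456322830132
stripe 8015 [-12.  -11.9  -8.3  -4.   -3.5]
front spoke ang mod72 4372 0.9037147369289967 33.88863853369733
```

```bash
python3 -m creep '[[255,[0,-1,0],0],[255,[0,-1,0],0],[255,[0,0,0],0],[255,[0,0,0],0],[255,[0,0,0],0],[255,[0,0,0],0],[255,[0,0,0],0],[255,[0,0,0],0]]'
python3 m.py w14
python3 - <<'E'
from wh import *
p,d=read_camera("top");cv2.imwrite("pics/top14.png",p);np.save("pics/top14.npy",d)
cv2.imwrite("pics/top14c.png",cv2.resize(p[160:230,230:380],None,fx=5,fy=5,interpolation=cv2.INTER_CUBIC))
E
```

```text
time: 26.38
tool_pos: [0.5916, 0.0802, 0.2114]
tcp_rot: [1.354, 0.567, -0.586]
wrist_force: [0.1, 3.8, -0.5]
width: -0.001
(np.float64(-7.173728401275513), np.float64(5.8951100100907405), np.float64(41.42727424964235))
69
cap med [-4.5 -4.2 86.1] -2.7832980455965384
stripe 6772 [-10.1  -9.9  -6.9  -3.1  -2.6]
front spoke ang mod72 4504 0.9052789597603766 35.88567616965722
```

View pics/top14c.png

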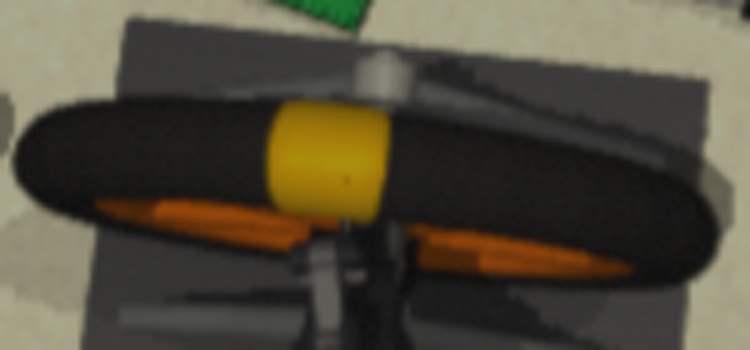

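```bash
cat > st2.py <<'E'
from wh import *
import sys
c=cal("top")
def hit(u,v):
    s=ray(c,u,v);r=c[3]@np.array([s[0],s[1],1])
    for t in np.arange(.65,.95,.0003):
        x,Y,Z=S(c[2]+r*t)
        if np.hypot(np.hypot(Y,Z)-130,x)<20: return x,Y,Z,np.degrees(np.arctan2(Y,Z))
for n in sys.argv[1:]:
    p=cv2.imread(f"pics/{n}.png")
    hsv=cv2.cvtColor(p,cv2.COLOR_BGR2HSV);m=cv2.inRange(hsv,(18,120,60),(34,255,255));m[:172]=0;m[210:]=0;m[:,:270]=0;m[:,320:]=0
    v,u=np.where(m>0);H=[hit(a,b) for a,b in zip(u,v)];H=np.array([h for h in H if h]);k=abs(H[:,0])<12;H=H[k]
    print(n,len(H),"edges",np.percentile(H[:,3],[0.5,99.5]).round(2),"mean",H[:,3].mean().round(2))
    # tyre silhouette, left/right ends along u
    g=cv2.cvtColor(p,cv2.COLOR_BGR2GRAY)
    s=read_state()
# predicted silhouette from model vs image
pts=[]
for th in np.radians(np.arange(0,360,2)):
    for ph in np.radians(np.arange(0,360,10)):
        r=130+20*np.cos(ph);pts.append(proj(c,W(20*np.sin(ph),r*np.sin(th),r*np.cos(th))))
pts=np.array(pts,np.float32);hull=cv2.convexHull(pts).astype(np.int32)
print("model silhouette u",pts[:,0].min(),pts[:,0].max(),"v",pts[:,1].min(),pts[:,1].max())
E
python3 st2.py top11 top14
python3 - <<'E'
import cv2,numpy as np
p=cv2.imread("pics/top11.png");g=cv2.cvtColor(p,cv2.COLOR_BGR2GRAY)
for v in (186,190,194): print(v,"L",g[v,226:246].tolist())
for v in (198,202,206): print(v,"R",g[v,364:384].tolist())
E
```

```text
top11 326 edges [-12.49   4.29] mean -4.0
top14 326 edges [-10.33   6.39] mean -1.91
model silhouette u 232.55223 374.69803 v 179.0168 218.52072
186 L [72, 79, 92, 92, 94, 95, 106, 135, 85, 36, 22, 21, 22, 24, 23, 27, 24, 25, 23, 23]
190 L [71, 73, 86, 92, 103, 128, 121, 53, 23, 21, 22, 23, 22, 26, 23, 26, 23, 25, 25, 25]
194 L [82, 125, 135, 157, 159, 155, 111, 45, 21, 22, 22, 25, 21, 23, 23, 25, 24, 23, 25, 24]
198 R [21, 23, 21, 19, 21, 38, 67, 91, 94, 97, 96, 96, 117, 157, 161, 161, 162, 159, 160, 160]
202 R [22, 23, 22, 22, 22, 20, 21, 24, 47, 79, 94, 96, 100, 122, 159, 161, 161, 163, 164, 163]
206 R [22, 22, 22, 22, 20, 20, 21, 22, 21, 40, 86, 137, 159, 162, 162, 162, 163, 163, 161, 153]
```

The top camera puts the valve at about -1.5°, using the wheel's silhouette as reference. One more 1 mm nudge, then withdraw and check.

```bash
python3 -m creep '[[255,[0,-1,0],0],[255,[0,0,0],0],[255,[0,0,0],0],[255,[0,0,0],0],[255,[0,0,0],0],[255,[0,0,0],0],[255,[0,0,0],0],[255,[0,0,0],0]]'
python3 -m creep '[[255,[-1,1,0],0],[255,[-13,2,0],0],[255,[-17,2,0],0],[255,[-18,20,10],0],[255,[-20,25,20],0],[255,[-20,35,20],0],[255,[0,0,0],0],[255,[0,0,0],0]]'
python3 m.py w15
python3 - <<'E'
from wh import *
p,d=read_camera("top");cv2.imwrite("pics/top15.png",p);np.save("pics/top15.npy",d)
cv2.imwrite("pics/top15c.png",cv2.resize(p[160:230,230:380],None,fx=5,fy=5,interpolation=cv2.INTER_CUBIC))
E
python3 st2.py top15
```

```text
time: 27.15
tool_pos: [0.5916, 0.079, 0.2115]
tcp_rot: [1.354, 0.566, -0.586]
wrist_force: [0.4, 3.0, 0.3]
width: 0.003
time: 27.82
tool_pos: [0.5037, 0.1647, 0.2621]
tcp_rot: [1.354, 0.568, -0.579]
wrist_force: [0.7, -0.6, -0.4]
width: 0.0
(np.float64(-105.98776096043257), np.float64(-65.5565655921899), np.float64(92.14195706017699))
0
stripe 308 [-4.3 -4.1 -2.1 -0.3 -0.2]
front spoke ang mod72 1224 0.9628079601248064 -35.686038692161375
top15 327 edges [-9.    7.65] mean -0.59
model silhouette u 232.55223 374.69803 v 179.0168 218.52072
```

View pics/top15c.png

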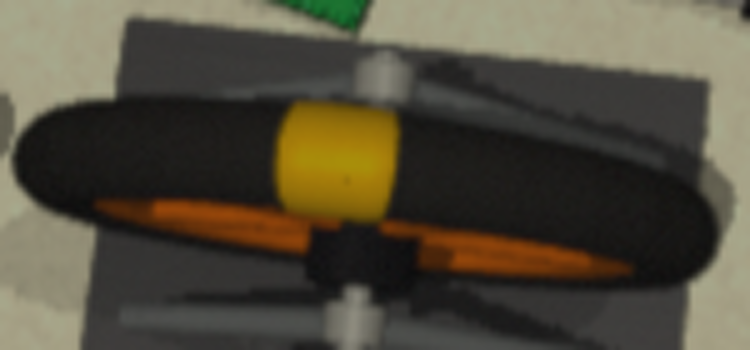

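View pics/w15.png

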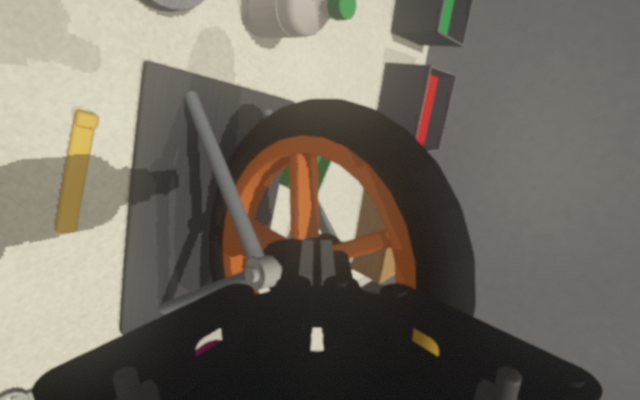

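```bash
python3 -m creep '[[255,[-20,-10,15],0],[255,[-15,-25,15],0],[255,[-9,-30,15],0],[255,[0,-30,15],0],[255,[0,-20,0],0],[255,[0,0,0],0],[255,[0,0,0],0],[255,[0,0,0],0]]'
python3 m.py w16
python3 - <<'E'
import cv2
p=cv2.imread("pics/w16.png");cv2.imwrite("pics/w16c.png",cv2.resize(p[0:260,200:480],None,fx=2.3,fy=2.3,interpolation=cv2.INTER_CUBIC))
E
```

```text
time: 28.58
tool_pos: [0.4598, 0.0481, 0.3162]
tcp_rot: [1.355, 0.566, -0.592]
wrist_force: [-0.2, -0.3, 0.5]
width: 0.003
(np.float64(-133.16261144580682), np.float64(55.95184812645372), np.float64(146.20426236528309))
0
stripe 2706 [-9.2 -9.  -1.6  6.4  6.6]
front spoke ang mod72 2036 0.93713154916254 35.2878314837679
```

View pics/w16c.png

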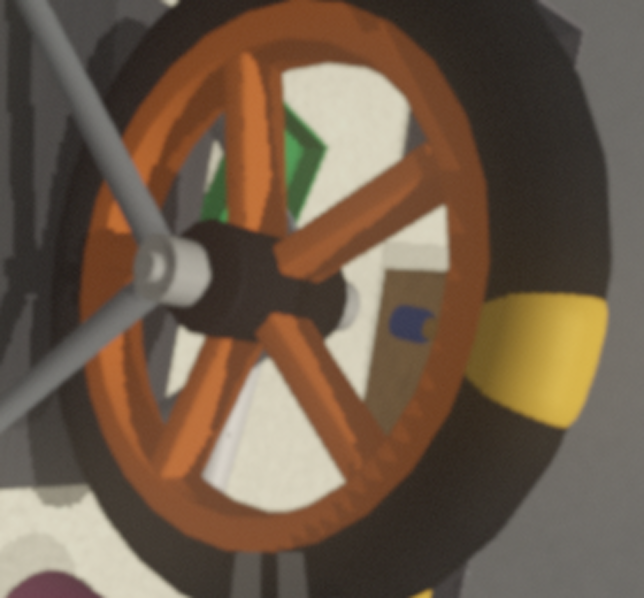

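Run:
```python
from wh import *
c=cal("wrist")
print("axle end pred",np.round(proj(c,W(-65,0,0)),1),"seen (267.1,117.1)")
print("hub back? spokes root")
for v in (-4,-2,0,2,4):
    a=np.radians(v);print(v,"cap",np.round(proj(c,W(2,80*np.sin(a),80*np.cos(a))),1),"spokeA rim front",np.round(proj(c,W(-12,100*np.sin(a+.628),100*np.cos(a+.628))),1),"E",np.round(proj(c,W(-12,100*np.sin(a-.628),100*np.cos(a-.628))),1))
print("cap seen (378.8,140.1)")
p=cv2.imread("pics/w16.png").copy()
for v,col in ((0,(255,255,255)),):
  for k in range(5):
    a=np.radians(36+72*k)
    for s in (-7,7):
      q=[proj(c,W(-12,r*np.sin(a)+s*np.cos(a),r*np.cos(a)-s*np.sin(a))) for r in (26,100)]
      cv2.line(p,*[tuple(int(round(t*8)) for t in z) for z in q],col,1,cv2.LINE_AA,3)
cv2.imwrite("pics/w16o.png",cv2.resize(p[0:260,200:480],None,fx=2.3,fy=2.3,interpolation=cv2.INTER_CUBIC))
```

```text
axle end pred [260.5 118.2] seen (267.1,117.1)
hub back? spokes root
-4 cap [378.6 137.8] spokeA rim front [358.  204.1] E [384.3  63.7]
-2 cap [378. 141.] spokeA rim front [355.5 206.6] E [385.7  67.3]
0 cap [377.2 144.2] spokeA rim front [352.9 209. ] E [387.1  70.9]
2 cap [376.4 147.3] spokeA rim front [350.3 211.2] E [388.3  74.7]
4 cap [375.4 150.4] spokeA rim front [347.6 213.3] E [389.4  78.6]
cap seen (378.8,140.1)
```

View pics/w16o.png

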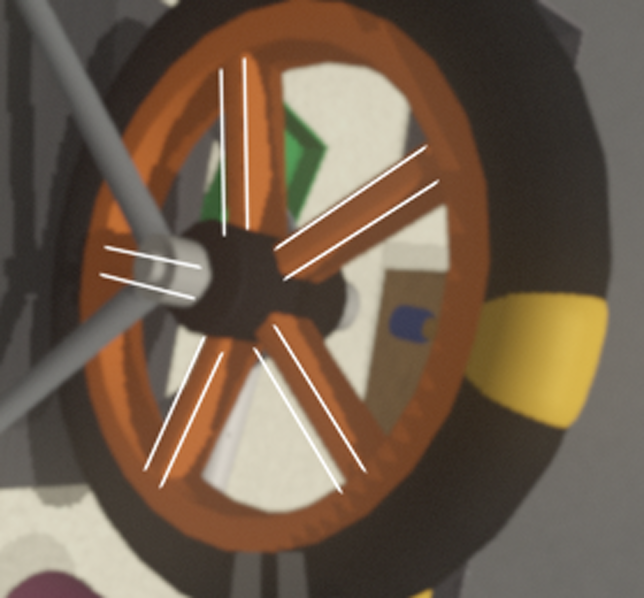

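Run:
```python
import cv2
p=cv2.imread("pics/w16.png");q=cv2.resize(p[0:140,230:410],None,fx=4.4,fy=4.4,interpolation=cv2.INTER_CUBIC);cv2.imwrite("pics/w16a.png",q[:600])
q=cv2.resize(p[110:240,230:410],None,fx=4.4,fy=4.4,interpolation=cv2.INTER_CUBIC);cv2.imwrite("pics/w16b.png",q[:600])
```

```text
(no output)
```

View pics/w16a.png

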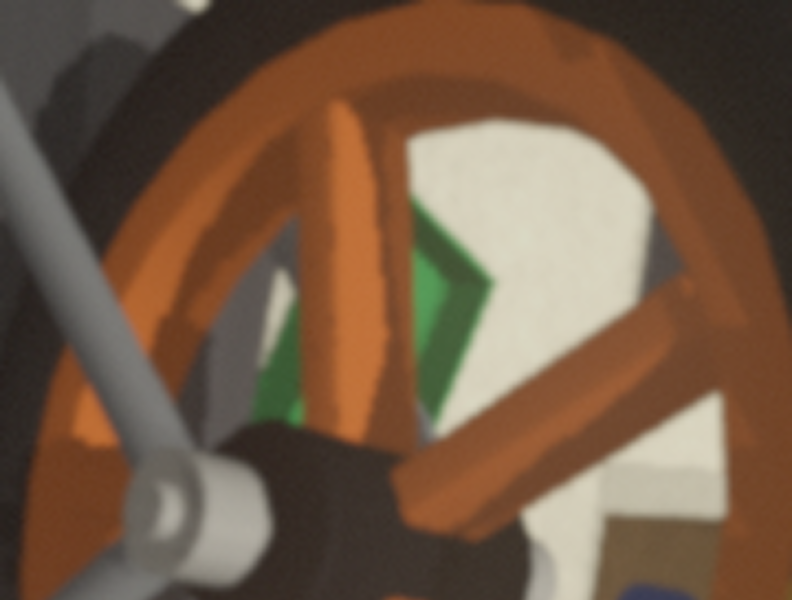

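View pics/w16b.png

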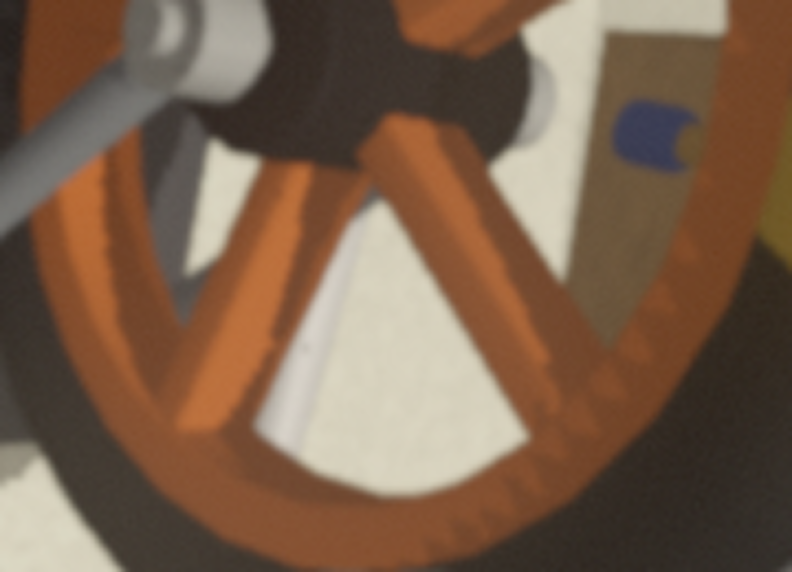

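```bash
cat > fit.py <<'E'
from wh import *
from scipy.optimize import minimize
c=cal("wrist")
p=cv2.imread("pics/w16.png");hsv=cv2.cvtColor(p,cv2.COLOR_BGR2HSV)
og=cv2.inRange(hsv,(3,120,50),(18,255,255))
og=cv2.GaussianBlur(og.astype(np.float32)/255,(0,0),1)
og[235:]=0
def hull(img,P,val,o):
    q=np.array([proj(c,W(P_[0]+o[3],P_[1]+o[0],P_[2]+o[1])) for P_ in P],np.float32)
    cv2.fillConvexPoly(img,np.round(cv2.convexHull(q)*16).astype(np.int32),val,cv2.LINE_AA,4)
def render(o):
    img=np.zeros((400,640),np.uint8);v=np.radians(o[2])
    for k in range(60):
        a,b=2*np.pi*k/60,2*np.pi*(k+1.05)/60
        hull(img,[(x,r*np.sin(t),r*np.cos(t)) for x in(-15,15) for r in(100,116) for t in(a,b)],255,o)
    for k in range(5):
        a=v+np.radians(36+72*k);s,cc=np.sin(a),np.cos(a)
        hull(img,[(x,r*s+w*cc,r*cc-w*s) for x in(-14,14) for r in(20,102) for w in(-7,7)],255,o)
    # tyre front part over the outside (front), hub, nut
    for x0,x1,r in((-36,36,24),(-60,-44,13)):
        hull(img,[(x,r*np.sin(t),r*np.cos(t)) for x in(x0,x1) for t in np.arange(0,6.28,.2)],0,o)
    img=cv2.GaussianBlur(img.astype(np.float32)/255,(0,0),1);img[235:]=0
    return img
def ok(o):
    # weight: annulus inside rim inner face front and outside hub
    m=np.zeros((400,640),np.uint8)
    P=[(-15,96*np.sin(t),96*np.cos(t)) for t in np.arange(0,6.28,.1)]
    hull(m,P,1,o);
    # leg exclusion
    for sg in(-1,1): hull(m,[(x,sg*y+w,z) for x in(-59,-45) for w in(-10,10) for y,z in((0,5),(125,-158))],0,o)
    return m
M=ok([0,0,0,2])
def cost(o): return ((render(o)-og)**2*M).sum()
best=None
for v0 in(-4,0,3):
    r=minimize(cost,[0,3,v0,2],method="Nelder-Mead",options=dict(initial_simplex=np.array([[0,3,v0,2],[3,3,v0,2],[0,7,v0,2],[0,3,v0+3,2],[0,3,v0,6]]),xatol=.05,fatol=.5,maxiter=160))
    print(r.x.round(2),round(r.fun,1))
    if best is None or r.fun<best.fun: best=r
o=best.x;a=np.radians(o[2])
for dv in (-2,-1,0,1,2): print(dv,round(cost(o+[0,0,dv,0]),1))
for v in (-2,-1,0,1,2):
    a=np.radians(v);print(v,"cap",np.round(proj(c,W(o[3],80*np.sin(a)+o[0],80*np.cos(a)+o[1])),1))
im=(np.dstack([render(o)*255]*3)*.4+p*.6).astype(np.uint8);cv2.imwrite("pics/fit.png",cv2.resize(im[0:260,200:480],None,fx=2.3,fy=2.3))
E
python3 fit.py
```

```text
[-2.62 -1.57 -0.4   1.73] 1671.9
[-2.56 -1.4  -0.46  1.57] 1672.8
[-2.67 -1.81 -0.39  2.  ] 1668.7
-2 1765.0
-1 1694.9
0 1668.7
1 1696.4
2 1776.0
-2 cap [377.  137.6]
-1 cap [376.6 139.2]
0 cap [376.2 140.8]
1 cap [375.8 142.3]
2 cap [375.4 143.9]
```

View pics/fit.png

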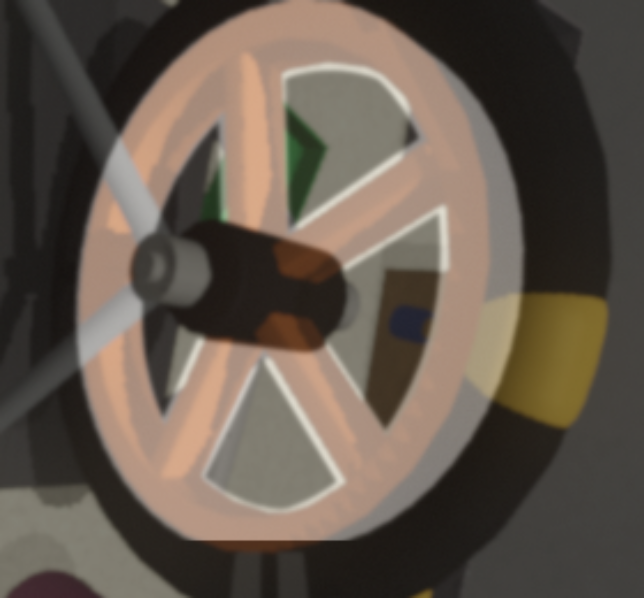

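All three checks agree that the valve is within about 0.5° of the top: -0.4° from the wheel fit, -0.4° from the cap and about -0.2° from the stripe. I'll move the hand clear, confirm nothing else moved, and hand in.

```bash
python3 -m creep '[[255,[-5,-20,25],0],[255,[0,-30,25],0],[255,[0,-30,20],0],[255,[0,-30,10],0],[255,[0,0,0],0],[255,[0,0,0],0],[255,[0,0,0],0],[255,[0,0,0],0]]'
python3 - <<'E'
from wh import *
p,d=read_camera("top");cv2.imwrite("pics/top17.png",p)
a=cv2.imread("pics/top0.png")
def T(img,y0,y1,x0,x1,q):
    t=a[y0:y1,x0:x1];r=cv2.matchTemplate(q[y0-8:y1+8,x0-8:x1+8],t,cv2.TM_CCOEFF_NORMED);_,m,_,l=cv2.minMaxLoc(r);return m,(l[0]-8,l[1]-8)
for n,b in dict(lever=(255,278,258,315),tray=(122,168,260,315),pump=(132,168,312,395),jar=(185,225,390,432),wrench=(232,308,368,400),tape=(212,256,186,230),bottle=(172,202,192,222),plate=(225,258,240,270),nutback=(168,182,298,318)).items(): print(n,T(0,*b,p))
E
python3 st2.py top17
```

```text
time: 29.3
tool_pos: [0.4549, -0.044, 0.385]
tcp_rot: [1.353, 0.575, -0.591]
wrist_force: [-0.7, 0.5, 0.1]
width: 0.0
lever (0.9995997548103333, (0, 0))
tray (0.9997976422309875, (0, 0))
pump (0.9997876286506653, (0, 0))
jar (0.9998423457145691, (0, 0))
wrench (0.32218611240386963, (-3, -7))
tape (0.9997608661651611, (0, 0))
bottle (0.9997588396072388, (0, 0))
plate (0.9998646378517151, (0, 0))
nutback (0.9723267555236816, (0, 0))
top17 327 edges [-9.    7.65] mean -0.59
model silhouette u 232.55223 374.69803 v 179.0168 218.52072
```

View pics/top17.png

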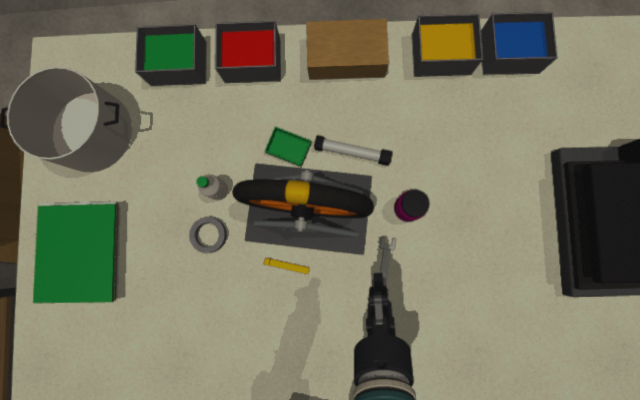

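```bash
python3 -c "
from workcell import *
print(finish_job())"
```

```text
the job is handed in; nothing more can be done
None
```

The wheel is at rest with the valve at the top, within about half a degree, and I handed the job in at about 29 s with the hand clear.

- **How:** The moves only turn the hand about the vertical, and an upright hand can't get its fingertips past the tyre. Pushing against the edge of the arm's reach, in free space, tilts the tool, and the tilt stays. I used that to bring the shut fingers to about 47° from vertical. Then I turned the wheel clockwise, starting with the valve at about 98°, with three full strokes on successive spokes. A fourth, shorter stroke and two small nudges finished it, with no backward turning. The last pushes were made close to the hub, inside the cap's radius.
- **Valve angle:** A model fit of the wheel to the wrist picture gave -0.4°, the cap's position in that picture also gave -0.4°, and the stripe from the top camera gave about -0.2° after centring on the wheel. My first, cruder readings disagreed by 2–3°, because the visible faces biased them.
- **Forces:** I saw at most about 7.5 N at the wrist, read only at the end of each call.
- **Other objects:** Comparing the first and last top pictures, the stand's plate, lever, tray, pump, jar, tape and bottle show no shift. The wrench couldn't be compared because the hand hid most of it. The hand was well above it at the end, and I saw no sign of contact.

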